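# Fit the large heat sink on the mainboard and lock it

## Robot

A 6-joint arm with a two-finger parallel gripper is mounted at the origin on the work surface. World frame = base frame: x ahead of the robot, y to its left, z up, the work surface at z = 0. Lengths are in m, angles in degrees, forces in N, time in s.
With the tool pointing down it reaches from about 0.375 to 0.9 m from the base axis. Payload 3.1 kg.
Tool frame: the origin (TCP) lies midway between the tips of the shut fingers; the grasp point (between the pads) lies 19 mm behind it; z points along the fingers, y is the direction in which the jaws open and shut (so a half turn about z gives the same grasp; the last joint's range is limited). The gripper opens to 87 mm and grips with 3 to 60 N. Pads are 19 mm wide; open, the fingers measure 117 mm over their backs; the gripper's body (75 mm by 190 mm) begins 51 mm behind the grasp point.
Start: joints at [65.747, 30.224, 82.088, -0, 67.689, -10.227], TCP at [0.151, 0.606, 0.223] pointing down, gripper open.
Joint ranges: [-176.69, 176.69], [-43.24, 126.21], [12.49, 139.97], [-82, 262], [0, 151.66], [-163.58, 163.58]. Speed limits (degrees/s): [159.86, 159.86, 180, 180, 180, 180].

## Interface

Orientations are given as a 3x3 rotation matrix whose columns are the frame's x, y, z axes.
In Python, from rig import status, vision, bot, models gives the robot as it stands.
- The arm moves only by the tool send_rows, never from a script. Its argument "moves" is a list of rows, each a list of 7 numbers: the shift along the tool's x, y, z in units of 25 mm (1.0 is 25 mm), then the turn, a rotation vector about the tool's x, y, z in units of 10 degrees (1.0 is 10 degrees), then the closure, from -1 (fully open) to 1 (shut), so that 0 is half open. In form: [[dx, dy, dz, rx, ry, rz, hand], ...]. A call has 1 to 12 rows; each row shifts and turns the commanded pose from where the row before left it, along the tool's axes as they then stand; what a row does not reach is not made up. A row lasts 1/8 s, in which the tool goes at most 62.5 mm and 10.7 degrees, less where a joint would pass 70% of its speed; a pose out of reach is approached as far as the arm can. A call is refused whole if a number of a shift passes 1 or a number of a turn 1, either way. A call with a gripper value outside its range is refused whole. The fingers move at their own pace and stop on an object; the grip force is fixed at half the most. Time passes only in rows, so rows that do not move let the fingers close. It gives the time, the measured TCP pose, the force and the opening at its end, in the units of the state.
- status.read_state(): the state, without advancing time (a new reading comes with each control period).
- vision.capture(name): name is "scene" or "side" or "wrist"; returns a dict with "img" (420x560x3 uint8, red, green, blue), "depth" (420x560 float32, m along the optical axis (not along the pixel's ray), 0 where there is no reading), "fx", "fy", "cx", "cy" (pixels), "pose" (4x4, takes a point from camera to world coordinates); the wrist camera has in their place "hand_eye" (4x4, takes a point from camera to tool coordinates, whose origin is the TCP and whose axes are the flange's). Camera axes: x right, y up, looking along -z (the intrinsics and any distortion apply to the point x, -y, -z); pixel columns grow to the right and rows downward; lengths in m; the calibration is good to about 2 mm. The wrist camera is an equidistant fisheye: a pixel r from the principal point sees the ray r / f radians off the axis. A picture is of the moment at which its call begins: read the wrist's pose just before it.
- bot.hand_in(): hands the job in, once; it reports no verdict.
Trained networks look in the newest picture that a camera, given by its name, has taken for a name from the list of things; names that differ only in an ending like _2 or _b are one class to them, and where a whole thing is asked for, a point or a joint stands for the part that bears it (a point fixed in the world has none). Each returns a list of dicts, best first, with "confidence" (0 to 1); they miss things now and then, are a little off and sometimes report something else, mostly with a low value. They report only what shows in the picture. A call takes as long as a camera call. They do not tell look-alikes from the thing itself.
- models.masks_of(camera, name): "mask" (420x560 bool, what is visible of it) and "extent" ([left, top, right, bottom] in pixels, round what is visible of it).
- models.landmark_of(camera, name): "point" ([column, row] in pixels: a listed point, or the origin of a listed thing).
The state is a dict: "time_s": time; "joint_positions": joint angles; "qvel": joint speeds; "tau": joint torques, N m; "position": TCP position; "tcp_rot": TCP orientation; "force": force on the tool from outside, world axes, zero at the start; "moment": the same for the moment, N m; "opening": opening from 0.0 (shut) to 1.0 (fully open).
Only numpy, scipy, OpenCV 4.12 (cv2) and the standard library are available. Lean on these libraries where they do the work, as an engineer would, in place of code of your own. Each camera call takes 0.05 s, during which the arm holds its last target.

## Task

Take the larger of the two loose heat sinks, hold it level over the socket frame of the mainboard and lower it, without letting it drop, so that both guide posts enter its two holes together and its base sits fully home and flat on the frame. Then let go and swing the raised wire lever over and all the way down to lock it. Leave the other loose parts on the desk where they are.

Things in the scene. Friction and masses are not known exactly. Their poses are not given: they have to be found in the camera images.
- cooler_mid (a point): The larger heat sink, bare aluminium, about 0.4 kg, 45 mm high: a base plate 112 (x) by 78 (y) by 5 mm with a block of upright fins on it, 70 (x) by 50 (y) by 40 mm; the outer fins are flat and may be gripped, 50 mm across y. This point is its centre, half-way up; z up. Base holes of 7.5 mm at (x, y) = (+44, +30) and (-44, -30) mm. Half a turn about z fits as well.
- cooler: The same heat sink: centre of its underside, same axes.
- socket (a point): Centre of the flat top face of the black steel socket frame on the fixed mainboard (244 mm square, centred here), 18 mm above the desk; the heat sink's underside rests on this face. x, y along the frame's long and short sides (x -62 to +72, y -45 to +45 mm), z up. Beside the frame: memory modules 27 mm above it at y -75 to -100, ports 22 mm above it at y +100 to +123 mm.
- post_a (a point): Tip of a steel guide post on the frame, at (+44, +30) mm in the socket's x, y; 6 mm in diameter, 18 mm high above the frame, its top 5.5 mm tapered to 2.4 mm.
- post_b (a point): Tip of the other, equal guide post, at (-44, -30) mm in the socket's x, y. Beyond it, at x -91 to -109 mm, a finned block on the board stands 12 mm above the frame's face.
- lever (a joint): Angle in rad of the raised wire lever: 0 closed (a stop), arm level beside the heat sink, pointing along the socket's -x; 1.57 upright; more leans outwards to the socket's +x (stop at 2.1). Starts at 1.45 to 1.95. Its stiff hinge stays where it is left; about 1 N at the tab moves it. Closed, its crank lies 0.5 mm over the base plate of a heat sink that is home.
- lever_hinge (a point): Point on the lever's pivot line, in line with the middle of its thumb tab: at (+64, +59, +7.7) mm in the socket's axes, beyond the frame's side. The pivot line runs along the socket's y. Axes as the socket's. Outwards of it, at x +88 to +116 mm, are only slots 3 mm above the frame's face.
- lever_tab (a point): Centre of the thumb tab at the end of the lever arm: a steel plate 20 mm along the arm, 24 mm wide along the pivot, 4 mm thick, 93 mm from the pivot line. The arm, a 4.4 mm wire, joins the tab's edge nearer the heat sink (9 mm from the tab's middle).
- spare_sink_mid (a point): A smaller aluminium heat sink, 70 by 62 mm and 35 mm high, without holes: not to be used. Its centre, half-way up. It may lie on either side of the larger one.
- blower_mid (a point): Black laptop blower fan, 72 by 66 by 11 mm, lying flat; its centre.
- memory_mid (a point): Laptop memory module, 70 by 30 by 4 mm, lying flat; its centre.
- ssd_mid (a point): Flat solid-state drive, 100 by 70 by 7 mm, lying flat; its centre.
- driver_grip (a point): Screwdriver 160 mm long, lying; a point on its handle.
- syringe_mid (a point): Thermal paste syringe about 100 mm long, 13 mm thick, lying; the middle of its barrel.
Not all that is in view belongs to the job. Leave any purple look-alike of the cooler alone.

How it is judged (in metres and radians):
On the way:
1. the large heat sink sits fully home on the frame with both posts in its holes, while the lever is still raised (z of cooler_mid in the frame of socket below 0.0245 m and horizontal distance between cooler_mid and socket below 0.004 m and angle between the x axis of cooler_mid and the x axis of socket, either way round below 0.05 rad and angle between cooler_mid's own z axis and vertical below 0.03 rad and value of joint lever above 0.8 rad), for 0.2 s.
At the end, for the whole second after the job is handed in: The large heat sink rests home on the socket frame with both posts in its holes (underside within 2 mm of the frame, within 4 mm and 0.05 rad of its place, level within 0.03 rad) and the lever is down within 0.08 rad of its closed stop (z of cooler_mid in the frame of socket below 0.0245 m and horizontal distance between cooler_mid and socket below 0.004 m and angle between the x axis of cooler_mid and the x axis of socket, either way round below 0.05 rad and angle between cooler_mid's own z axis and vertical below 0.03 rad and value of joint lever below 0.08 rad); the robot touches nothing.
It fails at once if the large heat sink drops or is banged down onto the socket (faster than 0.3 m/s within 40 mm above its seat) (horizontal distance between cooler_mid and socket below 0.06 m and z of cooler_mid in the frame of socket below 0.0625 m and linear speed of cooler above 0.3 m/s).
It fails at once if the large heat sink is tipped more than 0.25 rad (angle between cooler_mid's own z axis and vertical above 0.25 rad).
It fails at once if another loose part on the desk is moved more than 25 mm (distance of any of spare_sink_mid, blower_mid, memory_mid, ssd_mid, driver_grip, syringe_mid from where it was at the start of the episode above 0.025 m).
It also fails if it takes over 54 s, if anything falls off the work surface, if the arm or the gripper's body presses on something with over 40 N, if the wrist force passes 120 N, or if a joint passes its speed limit or range.

## Working session

There is one attempt and no reset: what is moved stays moved. The work goes in short steps, Python scripts to look and compute and a tool call to move; the robot and the scene stay as the last step left them, time stands still between calls to the robot, and variables do not carry over. Pictures are saved under pics/ and viewed, and the job is handed in when it is done.

Besides the shell and the picture viewer there is one more tool, called after "Call:" as name(argument=value, ...), one argument or row to a line, values as JSON. send_rows: Moves the arm, as the interface text tells. Its arguments: {"type":"object","properties":{"moves":{"type":"array"}},"required":["moves"]}

```bash
ls -la; mkdir -p pics; cat > h.py <<'E'
import numpy as np, cv2
from rig import status, vision, bot, models
def save(img,name,crop=None,scale=1):
    im=img[...,::-1]
    if crop: l,t,r,b=crop; im=im[t:b,l:r]
    if scale!=1: im=cv2.resize(im,None,fx=scale,fy=scale,interpolation=cv2.INTER_CUBIC)
    cv2.imwrite('pics/'+name,im)
def tw():
    s=status.read_state(); T=np.eye(4); T[:3,:3]=np.array(s['tcp_rot']); T[:3,3]=s['position']; return T
def ray(c,uv,T=None):
    u,v=uv
    a=(u-c['cx'])/c['fx']; b=(v-c['cy'])/c['fy']
    if 'hand_eye' in c:
        r=np.hypot(a,b); s=np.sin(r)/r if r>1e-9 else 1; d=np.array([a*s,-b*s,-np.cos(r)]); P=T@c['hand_eye']
    else:
        d=np.array([a,-b,-1.]); P=np.array(c['pose'])
    d=P[:3,:3]@d; return P[:3,3],d
def at_z(c,uv,z,T=None):
    o,d=ray(c,uv,T); return o+d*(z-o[2])/d[2]
def proj(c,p,T=None):
    P=np.array(c['pose']) if 'pose' in c else T@c['hand_eye']
    q=np.linalg.inv(P)@np.append(p,1); x,y,z=q[0],-q[1],-q[2]
    if 'hand_eye' in c:
        r=np.hypot(x,y); th=np.arctan2(r,z); return np.array([c['cx']+c['fx']*th*x/r,c['cy']+c['fy']*th*y/r])
    return np.array([c['cx']+c['fx']*x/z,c['cy']+c['fy']*y/z])
def tri(obs):
    A=np.zeros((3,3));b=np.zeros(3)
    for o,d in obs:
        d=d/np.linalg.norm(d);M=np.eye(3)-np.outer(d,d);A+=M;b+=M@o
    p=np.linalg.solve(A,b)
    res=[np.linalg.norm((np.eye(3)-np.outer(d,d)/(d@d))@(p-o)) for o,d in obs]
    return p,res
E
python3 - <<'E'
from h import *
s=status.read_state(); print(s)
for n in ['scene','side','wrist']:
    c=vision.capture(n); save(c['img'],f'{n}0.png'); print(n,{k:(v if np.size(v)<20 else np.shape(v)) for k,v in c.items()})
E
```

```text
total 12
drwxr-xr-x  3 agent agent 4096 Dec  6 19:51 .
drwxr-xr-x 23 root  root  4096 Dec  6 19:51 ..
drwxr-xr-x  2 agent agent 4096 Dec  6 19:51 pics
{'time_s': 0.0, 'joint_positions': array([ 6.57470293e+01,  3.02804427e+01,  8.21569199e+01, -7.93781466e-04,
        6.76879135e+01, -1.02266103e+01]), 'qvel': array([ 0.02534972,  0.08828684, -0.03108589, -0.07396286, -0.07572585,
       -0.08599373]), 'tau': array([-9.26397297e-04, -4.40038776e+01, -1.76596874e+01,  6.34337962e-02,
        5.81251353e-02, -1.36738199e-04]), 'position': array([0.15114195, 0.60569347, 0.22155283]), 'tcp_rot': array([[-9.70185433e-01,  2.42362209e-01, -8.86446203e-04],
       [ 2.42363539e-01,  9.70183447e-01, -1.99876745e-03],
       [ 3.75589738e-04, -2.15401730e-03, -9.99997610e-01]]), 'force': array([-0.27444669, -0.41727513, -0.48737742]), 'moment': array([-0.01820271,  0.01614058,  0.10163872]), 'opening': 0.9985709888449606}
scene {'img': (420, 560, 3), 'depth': (420, 560), 'fx': 542.6287632453996, 'fy': 542.6287632453996, 'cx': 287.1532464273949, 'cy': 206.8849585566056, 'pose': array([[-0.7449
[... 442 characters left out ...]
65882],
       [-0.25233148,  0.65726972, -0.71015867, -1.00928935],
       [ 0.0219788 ,  0.737611  ,  0.67486809,  0.85662698],
       [ 0.        ,  0.        ,  0.        ,  1.        ]])}
wrist {'img': (420, 560, 3), 'depth': (420, 560), 'fx': 325.19226210127806, 'fy': 325.19226210127806, 'cx': 281.41764483115224, 'cy': 210.29520817782478, 'hand_eye': array([[-3.74065909e-04,  9.70205084e-01,  2.42284865e-01,
         6.63265163e-02],
       [ 9.99999898e-01,  3.02021541e-04,  3.34494836e-04,
        -2.60234483e-04],
       [ 2.51353342e-04,  2.42284965e-01, -9.70205098e-01,
        -1.62793888e-01],
       [ 0.00000000e+00,  0.00000000e+00,  0.00000000e+00,
         1.00000000e+00]])}
```

View pics/scene0.png

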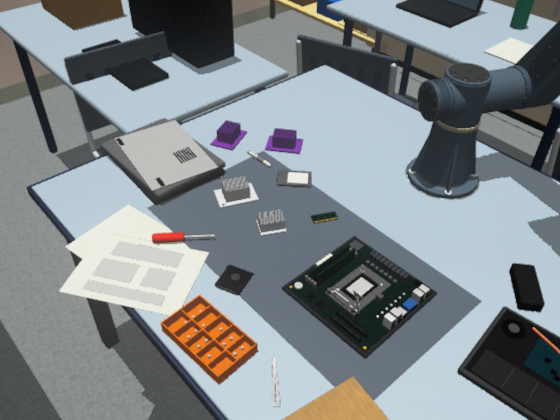

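View pics/side0.png

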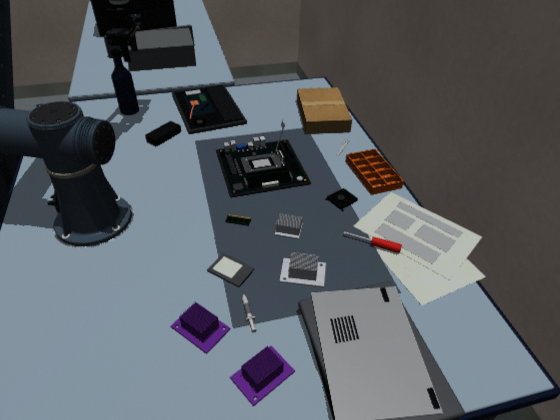

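View pics/wrist0.png

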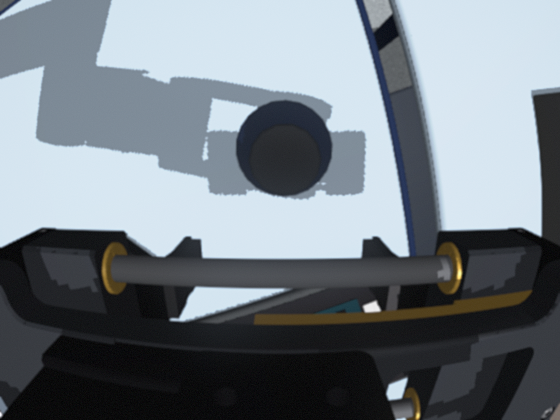

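The scene and side views show the silver sink with a wide holed base at scene (235,192) / side (303,268). A smaller silver one is at scene (271,222) / side (288,226), and two purple look-alikes are at scene (229,133) and (285,142). The larger silver one fits the description. Next I'll confirm it in crops and measure.

```bash
python3 - <<'E'
from h import *
C={n:vision.capture(n) for n in ['scene','side']}
obs={}
for n,c in C.items():
    for k in ['cooler_mid','cooler','socket','post_a','post_b','lever_hinge','lever_tab','spare_sink_mid','blower_mid','memory_mid','ssd_mid','driver_grip','syringe_mid']:
        L=models.landmark_of(n,k)
        for q in L[:3]:
            print(n,k,np.round(q['point'],1),round(q['confidence'],2),np.round(at_z(c,q['point'],0.02),3))
        if L: obs.setdefault(k,[]).append(ray(c,L[0]['point']))
for k,o in obs.items():
    if len(o)==2:
        p,r=tri(o); print(k,np.round(p,4),np.round(r,4))
for n,c in C.items():
    m=models.masks_of(n,'cooler')
    for q in m[:4]: print(n,q['extent'],q['confidence'])
sc=np.hstack([cv2.resize(C['scene']['img'][160:250,190:310],None,fx=4,fy=4,interpolation=cv2.INTER_CUBIC)]); save(sc,'s1.png')
save(C['side']['img'],'s2.png',(250,200,360,300),5)
save(C['scene']['img'],'s3.png',(270,220,450,360),4)
save(C['side']['img'],'s4.png',(200,110,330,200),5)
E
```

```text
scene cooler_mid [285.5 138.3] 0.85 [ 0.241 -0.436  0.02 ]
scene cooler_mid [233.7 190.7] 0.84 [ 0.529 -0.334  0.02 ]
scene cooler_mid [230.6 133. ] 0.6 [ 0.357 -0.574  0.02 ]
scene cooler [227.3 136.2] 0.83 [ 0.376 -0.566  0.02 ]
scene cooler [284.  143.2] 0.66 [ 0.263 -0.418  0.02 ]
scene cooler [236.8 191.1] 0.65 [ 0.524 -0.326  0.02 ]
scene socket [363.  288.5] 0.81 [0.52 0.15 0.02]
scene post_a [364.3 264.5] 0.82 [0.46  0.101 0.02 ]
scene post_a [354.6 295.3] 0.63 [0.55  0.152 0.02 ]
scene post_a [173.3 236.9] 0.58 [ 0.761 -0.286  0.02 ]
scene post_b [364.3 264.5] 0.82 [0.46  0.101 0.02 ]
scene post_b [354.6 295.3] 0.63 [0.55  0.152 0.02 ]
scene post_b [173.3 236.9] 0.58 [ 0.761 -0.286  0.02 ]
scene lever_hinge [361.1 315.6] 0.8 [0.582 0.201 0.02 ]
scene lever_tab [360.1 294.4] 0.71 [0.538 0.158 0.02 ]
scene lever_tab [357.3 296.3] 0.46 [0.547 0.158 0.02 ]
scene lever_tab [230.  189.2] 0.44 [ 0.533 -0.346  0.02 ]
scene spare_sink_mid [271.7 223.1] 0.98 [ 0.535 -0.161  0.02 ]
scene spare_sink_mid [360.4 287.6] 0.4 [0.522 0.145 0.02 ]
scene spare_sink_mid [237.7 196.1] 0.24 [ 0.53
[... 1835 characters left out ...]
b [0.475  0.1053 0.0304] [0.0061 0.0061]
lever_hinge [0.5829 0.2012 0.0209] [0.0005 0.0005]
lever_tab [0.6073 0.2018 0.1114] [0.005 0.005]
spare_sink_mid [ 0.538  -0.1705  0.0116] [0.0086 0.0086]
blower_mid [0.6471 0.0127 0.1001] [0.1192 0.1192]
memory_mid [ 0.3999 -0.1057  0.0006] [0.0048 0.0048]
ssd_mid [ 0.3517 -0.278   0.0042] [0.0028 0.0028]
driver_grip [ 0.7574 -0.3026  0.0097] [0.0051 0.0051]
syringe_mid [ 3.623e-01 -4.023e-01  3.000e-04] [0.0054 0.0054]
scene [266.4, 127.5, 302.8, 152.2] 0.7
scene [217.7, 176.8, 259.9, 209.1] 0.62
scene [210.0, 121.7, 245.5, 149.5] 0.59
side [171.1, 301.9, 229.1, 355.5] 0.81
side [278.5, 252.0, 324.0, 286.7] 0.8
side [231.4, 343.8, 293.5, 403.0] 0.76
```

View pics/s1.png

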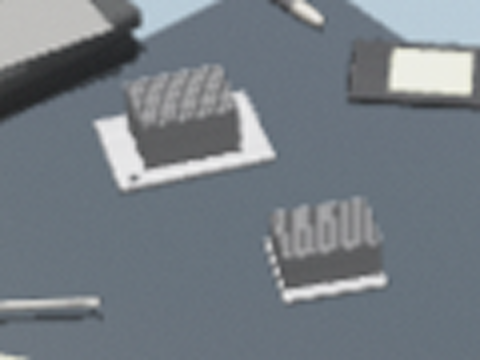

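View pics/s3.png

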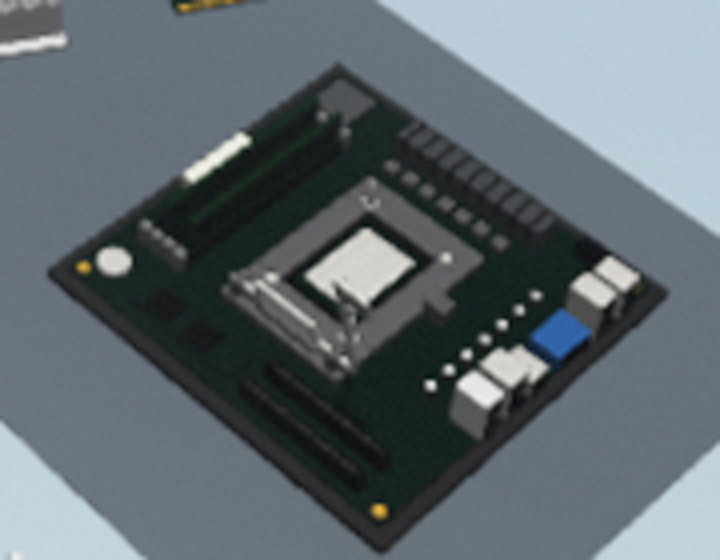

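View pics/s4.png

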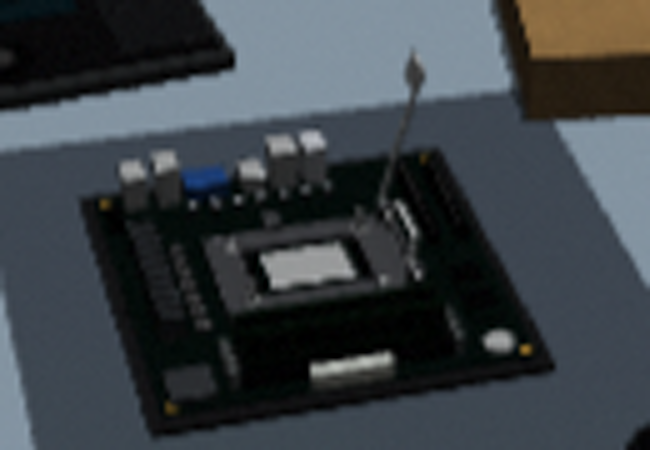

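View pics/s2.png

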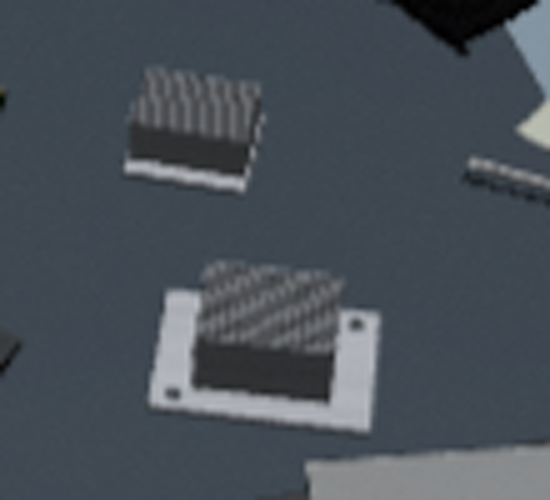

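The crops confirm it: the wide base with two diagonal holes at scene (235,192) is the large sink, and the one at (271,222) has no holes. Before moving I'll check the object under the wrist and plan the first move.

```bash
cat >> h.py <<'E'
def rows(dx,dy,dz,yaw=0,T=None):
    """world displacement -> tool units (25mm) total; yaw about tool z deg"""
    T=tw() if T is None else T
    t=T[:3,:3].T@np.array([dx,dy,dz]); return t/0.025
E
python3 - <<'E'
from h import *
T=tw(); c=vision.capture('wrist'); d=c['depth']
for v,u in [(170,284),(110,284),(60,400),(150,100),(300,190),(200,420)]:
    o,dd=ray(c,(u,v),T); P=T@c['hand_eye']; ax=-P[:3,2]
    print((u,v),d[v,u],np.round(o+dd*d[v,u]/(dd@ax),3))
# target via (0.50,0.14), rot fix
R=T[:3,:3]; print('yaw x axis',np.degrees(np.arctan2(R[1,0],R[0,0])))
s=vision.capture('side')
for z in (0,0.1,0.2,.25): print(z,at_z(s,(118,65),z), at_z(s,(126,110),z))
E
```

```text
(284, 170) 0.14385729 [0.104 0.619 0.241]
(284, 110) 0.21164264 [0.074 0.627 0.164]
(400, 60) 1.0307775 [-0.076  1.102 -0.746]
(100, 150) 0.37738374 [0.043 0.387 0.   ]
(190, 300) 0.4279226 [0.274 0.444 0.   ]
(420, 200) 0.69146466 [ 0.304  0.891 -0.291]
yaw x axis 165.97522063390045
0 [0.04834179 1.06416077 0.        ] [0.08618642 0.6253373  0.        ]
0.1 [0.07511155 0.82211258 0.1       ] [0.10853832 0.43451601 0.1       ]
0.2 [0.10188132 0.58006438 0.2       ] [0.13089021 0.24369472 0.2       ]
0.25 [0.1152662  0.45904029 0.25      ] [0.14206616 0.14828407 0.25      ]
```

Call:
send_rows(
  moves=[
    [-0.5,-0.3,-0.1,0,0,0,-1],
    [-1,-0.7,-0.1,0,0,0,-1],
    [-1,-0.7,-0.1,0,0,0,-1],
    [-1,-0.7,-0.1,0,0,0,-1],
    [-1,-0.7,-0.1,0,0,0,-1],
    [-1,-0.7,-0.1,0,0,0,-1],
    [-1,-0.7,-0.1,0,0,0,-1],
    [-1,-0.7,-0.1,0,0,0,-1],
    [-1,-0.7,-0.1,0,0,0,-1],
    [-1,-0.7,-0.1,0,0,0,-1],
    [-1,-0.7,-0.1,0,0,0,-1],
    [-1,-0.7,-0.1,0,0,0,-1],
  ],
)

```text
time_s: 3.25
position: [0.3827, 0.341, 0.2529]
tcp_rot: [[-0.97, 0.243, 0.0], [0.243, 0.97, -0.0], [-0.0, -0.0, -1.0]]
force: [0.3, -0.1, 0.7]
opening: 1.002
```

Call:
send_rows(
  moves=[
    [-1,-0.7,0,0,0,0,-1],
    [-1,-0.7,0,0,0,0,-1],
    [-1,-0.7,0,0,0,0,-1],
    [-1,-0.7,0,0,0,0,-1],
    [-1,-0.7,0,0,0,0,-1],
    [-1,-0.6,0,0,0,0,-1],
    [-1,-0.6,0,0,0,0,-1],
    [-1,-0.6,0,0,0,-0.5,-1],
    [-0.9,-0.3,0,0,0,-0.9,-1],
    [0,0,0,0,0,0,-1],
    [0,0,0,0,0,0,-1],
  ],
)

```text
time_s: 4.62
position: [0.5638, 0.1545, 0.2524]
tcp_rot: [[-1.0, 0.003, -0.002], [0.003, 1.0, 0.0], [0.002, 0.0, -1.0]]
force: [-0.1, -0.0, 0.4]
opening: 1.001
```

```bash
python3 - <<'E'
from h import *
T=tw(); c=vision.capture('wrist'); print(T); save(c['img'],'w1.png')
np.savez('w1.npz',T=T,img=c['img'],depth=c['depth'])
for k in ['socket','post_a','lever_hinge','lever_tab']:
    for q in models.landmark_of('wrist',k)[:3]:
        print(k,np.round(q['point'],1),round(q['confidence'],2),np.round(at_z(c,q['point'],0.018,T),4))
E
```

```text
[[-9.99995019e-01  2.75661830e-03 -1.53714634e-03  5.63763086e-01]
 [ 2.75640622e-03  9.99996191e-01  1.40071712e-04  1.54534688e-01]
 [ 1.53752661e-03  1.35834014e-04 -9.99998809e-01  2.52408677e-01]
 [ 0.00000000e+00  0.00000000e+00  0.00000000e+00  1.00000000e+00]]
socket [269.  150.2] 0.77 [0.5208 0.1393 0.018 ]
post_a [296.  190.1] 0.58 [0.5704 0.1724 0.018 ]
lever_hinge [318.7 204.1] 0.58 [0.5883 0.2012 0.018 ]
lever_tab [328.7 249.9] 0.88 [0.65   0.2162 0.018 ]
```

View pics/w1.png

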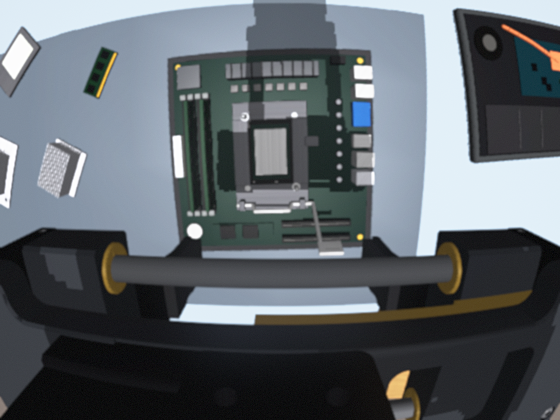

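```bash
python3 - <<'E'
from h import *
z=np.load('w1.npz'); save(z['img'],'w1c.png',(215,85,355,260),4)
E
```

```text
(no output)
```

View pics/w1c.png

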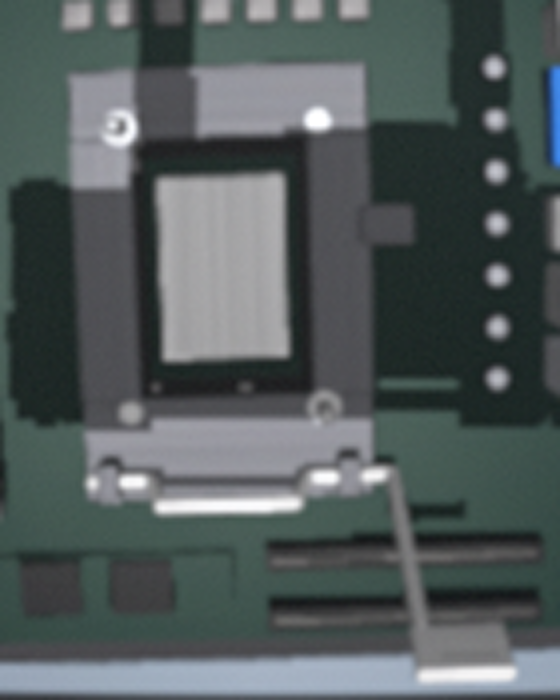

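```bash
python3 - <<'E'
from h import *
from scipy.optimize import least_squares
z=np.load('w1.npz');T=z['T'];c=vision.capture('wrist')
f=lambda x,y:(215+x/4-.4,85+y/4-.4)
print('time',status.read_state()['time_s'])
for n,p,h in [('pb',(118,127),.036),('pb0',(118,127),.018),('pa',(323,407),.036),('pa0',(323,407),.018),('c--',(70,73),.018),('c-+',(365,63),.018),('dot-+',(317,120),.018),('dot+-',(131,412),.018),('tabbot',(466,625),.1)]:
    print(n,np.round(at_z(c,f(*p),h,T),4))
def tips(q,h): 
    R=lambda x,y:(q[0]+x*np.cos(q[2])-y*np.sin(q[2]),q[1]+x*np.sin(q[2])+y*np.cos(q[2]),.018+h)
    return R
for h in (0,.018,.009):
    def r(q):
        R=tips(q,0);o=[]
        for xy,p in [((-.062,-.045),(70,73)),((-.062,.045),(365,63))]: o+=list(proj(c,R(*xy),T)-f(*p))
        Rt=tips(q,h)
        for xy,p in [((-.044,-.030),(118,127)),((.044,.03),(323,407))]: o+=list(proj(c,Rt(*xy),T)-f(*p))
        return o
    s=least_squares(r,[.52,.14,0]); print(h,s.x,np.degrees(s.x[2]),np.round(s.fun,1))
q=s.x;Rt=tips(q,0)
img=cv2.resize(z['img'][85:260,215:355][...,::-1],None,fx=4,fy=4,interpolation=cv2.INTER_CUBIC)
def dr(p,col):
    u=proj(c,p,T); cv2.circle(img,(int((u[0]-215+.4)*4),int((u[1]-85+.4)*4)),3,col,-1)
for x,y in [(-.062,-.045),(-.062,.045),(.072,.045),(.072,-.045)]: dr(tips(q,0)(x,y),(0,0,255))
for x,y in [(-.044,-.03),(.044,.03)]: dr(tips(q,0)(x,y),(0,255,0)); dr(tips(q,.018)(x,y),(255,0,255))
for th in (1.57,1.7,1.85,1.95): dr(tips(q,0.0077+.093*np.sin(th))(.064-.093*np.cos(th),.059),(255,255,0))
cv2.imwrite('pics/w1f.png',img)
E
```

```text
time 4.925
pb [0.4797 0.1114 0.036 ]
pb0 [0.4788 0.1094 0.018 ]
pa [0.5626 0.1708 0.036 ]
pa0 [0.5657 0.1716 0.018 ]
c-- [0.4617 0.0948 0.018 ]
c-+ [0.4596 0.1841 0.018 ]
dot-+ [0.4773 0.1696 0.018 ]
dot+- [0.567  0.1119 0.018 ]
tabbot [0.6086 0.2056 0.1   ]
0 [0.52243711 0.14062371 0.02113031] 1.2106774901885056 [-0.4 -0.2  0.2 -0.1  0.3  0.2 -0.   0.1]
0.018 [0.52186548 0.14104775 0.02409806] 1.3807172200209947 [-0.2 -0.6  0.3 -0.7 -1.2 -0.9  1.1  2.1]
0.009 [0.52215727 0.14083266 0.02260319] 1.2950676565995745 [-0.3 -0.4  0.2 -0.4 -0.5 -0.3  0.5  1.1]
```

View pics/w1f.png

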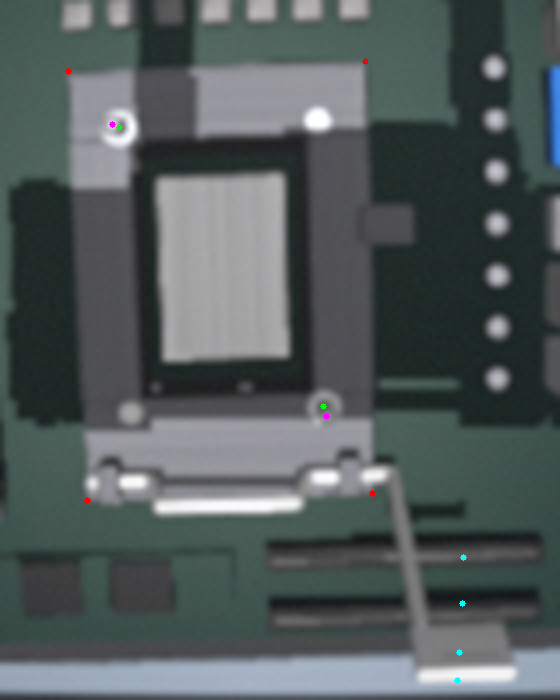

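Post_b is at wrist px (244,117), post_a at (296,187) and the lever tab at about (331,247). The socket fit gives (0.522, 0.141) with 1.2° yaw, and the residuals are under 0.4 px. Now I'll look at the sink from the same relative place.

Call:
send_rows(
  moves=[
    [0,-0.6,0,0,0,0,-1],
    [0,-1,0,0,0,0,-1],
    [0,-1,0,0,0,0,-1],
    [0,-1,0,0,0,0,-1],
    [0,-1,0,0,0,0,-1],
    [0,-1,0,0,0,0,-1],
    [0,-1,0,0,0,0,-1],
    [0,-1,0,0,0,0,-1],
    [0,-1,0,0,0,0,-1],
    [0,-1,0,0,0,0,-1],
    [0,-1,0,0,0,0,-1],
    [0,-1,0,0,0,0,-1],
  ],
)

```text
time_s: 6.42
position: [0.5642, -0.137, 0.2526]
tcp_rot: [[-1.0, 0.001, -0.0], [0.001, 1.0, -0.0], [0.0, -0.0, -1.0]]
force: [0.6, -0.3, -0.1]
opening: 1.001
```

Call:
send_rows(
  moves=[
    [0,-1,0,0,0,0,-1],
    [0,-1,0,0,0,0,-1],
    [0,-1,0.1,0,0,0,-1],
    [0,-1,0.1,0,0,0,-1],
    [0,-1,0.1,0,0,0,-1],
    [0,-1,0.1,0,0,0,-1],
    [0,-1,0.1,0,0,0,-1],
    [0,-0.2,0,0,0,0,-1],
    [0,0,0,0,0,0,-1],
    [0,0,0,0,0,0,-1],
  ],
)

```text
time_s: 7.68
position: [0.5647, -0.3143, 0.2401]
tcp_rot: [[-1.0, -0.0, -0.0], [-0.0, 1.0, 0.001], [0.0, 0.001, -1.0]]
force: [0.3, 0.1, 0.6]
opening: 1.005
```

```bash
python3 - <<'E'
from h import *
T=tw(); c=vision.capture('wrist'); print(T); save(c['img'],'w2.png')
np.savez('w2.npz',T=T,img=c['img'],depth=c['depth'])
save(c['img'],'w2c.png',(195,85,335,225),5)
print(status.read_state()['time_s'])
E
```

```text
[[-9.99999902e-01 -4.02860458e-04 -1.83035136e-04  5.64683975e-01]
 [-4.02969872e-04  9.99999740e-01  5.98130405e-04 -3.14332326e-01]
 [ 1.82794126e-04  5.98204104e-04 -9.99999804e-01  2.40147713e-01]
 [ 0.00000000e+00  0.00000000e+00  0.00000000e+00  1.00000000e+00]]
7.725
```

View pics/w2.png

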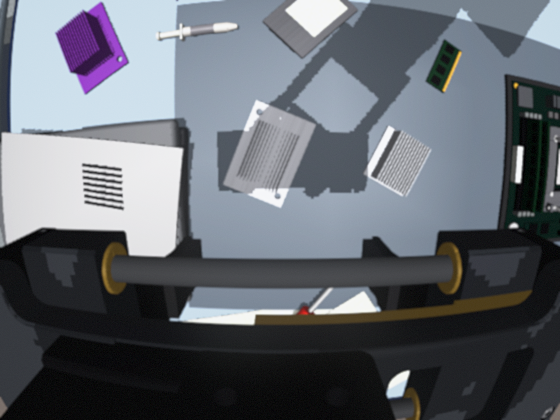

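View pics/w2c.png

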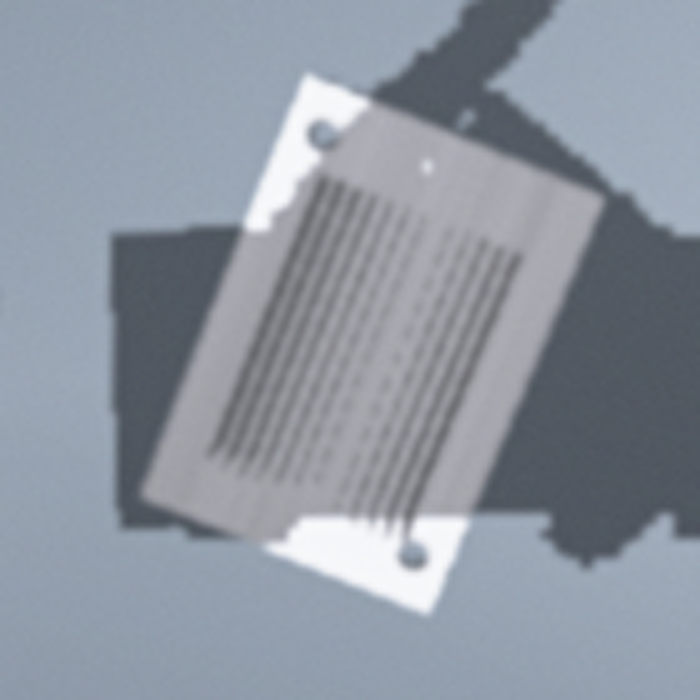

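```bash
cat > fit2.py <<'E'
from h import *
from scipy.optimize import least_squares
def fitsink(c,T,pts,q0,z0=0.0):
    def R(q,x,y,h): return np.array([q[0]+x*np.cos(q[2])-y*np.sin(q[2]),q[1]+x*np.sin(q[2])+y*np.cos(q[2]),h])
    def r(q):
        o=[]
        for (x,y,h),p in pts: o+=list(proj(c,R(q,x,y,h+z0),T)-p)
        return o
    s=least_squares(r,q0); return s.x,np.array(s.fun)
E
python3 - <<'E'
from h import *; from fit2 import fitsink
z=np.load('w2.npz');T=z['T'];c=vision.capture('wrist')
f=lambda x,y:np.array((195+x/5-.4,85+y/5-.4))
P=[((-.056,-.039,.005),f(308,72)),((-.056,.039,.005),f(605,200)),((.056,.039,.005),f(430,615)),((.056,-.039,.005),f(143,497)),((-.044,-.03,.004),f(323,135)),((.044,.03,.004),f(413,555))]
q,r=fitsink(c,T,P,[.52,-.33,-.4]); print(q,np.degrees(q[2]),np.round(r,2))
q4,r4=fitsink(c,T,P[:4],[.52,-.33,-.4]); print('corners only',q4,np.degrees(q4[2]),np.round(r4,2))
q4,r4=fitsink(c,T,P[4:],[.52,-.33,-.4]); print('holes only',q4,np.degrees(q4[2]),np.round(r4,2))
d=z['depth']; Pc=T@c['hand_eye']; ax=-Pc[:3,2]
for u,v in [(150,150),(180,170),(120,200),(170,220),(400,150),(400,160),(215,60),(268,150),(265,140)]:
    o,dd=ray(c,(u,v),T); print((u,v),np.round(o+dd*d[v,u]/(dd@ax),3))
E
```

```text
[ 0.52677808 -0.33028809 -0.39335253] -22.537439697662556 [ 0.05  0.86  0.11 -0.3  -0.21 -0.52 -0.35 -0.1   0.19  0.04  0.21  0.  ]
corners only [ 0.52679229 -0.3301608  -0.39320742] -22.529125412115743 [ 0.15  0.87  0.21 -0.3  -0.1  -0.51 -0.25 -0.08]
holes only [ 0.52674774 -0.3305392  -0.39378415] -22.562170020131934 [ 0.    0.02 -0.   -0.02]
(150, 150) [ 0.516 -0.467  0.045]
(180, 170) [ 0.54  -0.43   0.045]
(120, 200) [ 0.575 -0.513  0.045]
(170, 220) [ 0.6   -0.448  0.043]
(400, 150) [ 0.517 -0.172  0.028]
(400, 160) [ 0.529 -0.174  0.034]
(215, 60) [ 0.407 -0.397  0.   ]
(268, 150) [ 0.522 -0.331  0.009]
(265, 140) [ 0.508 -0.332  0.046]
```

Call:
send_rows(
  moves=[
    [0.5,-0.2,0.5,0,0,0,-1],
    [0.5,-0.2,1,0,0,0,-1],
    [0.52,-0.24,1,0,0,0.4,-1],
    [0,0,1,0,0,0.9,-1],
    [0,0,1,0,0,0.9,-1],
    [0,0,0.5,0,0,0.05,-1],
    [0,0,0.3,0,0,0,-1],
    [0,0,0,0,0,0,-1],
    [0,0,0,0,0,0,-1],
  ],
)

```text
time_s: 8.9
position: [0.5272, -0.3317, 0.1084]
tcp_rot: [[-0.924, 0.382, 0.001], [0.382, 0.924, -0.001], [-0.002, -0.001, -1.0]]
force: [0.5, 0.4, 0.1]
opening: 0.997
```

```bash
python3 - <<'E'
from h import *
T=tw();R=T[:3,:3]; t=np.array([.5267,-.3303,.012])-T[:3,3]
print(np.round(T,4)); print('units',np.round(R.T@t/.025,3),'ydir',np.degrees(np.arctan2(R[1,1],R[0,1]))-90)
c=vision.capture('wrist'); save(c['img'],'w3.png'); np.savez('w3.npz',T=T,img=c['img'])
E
```

```text
[[-9.240e-01  3.824e-01  1.300e-03  5.272e-01]
 [ 3.824e-01  9.240e-01 -1.300e-03 -3.317e-01]
 [-1.700e-03 -7.000e-04 -1.000e+00  1.084e-01]
 [ 0.000e+00  0.000e+00  0.000e+00  1.000e+00]]
units [0.046 0.049 3.856] ydir -22.480880145376517
```

View pics/w3.png

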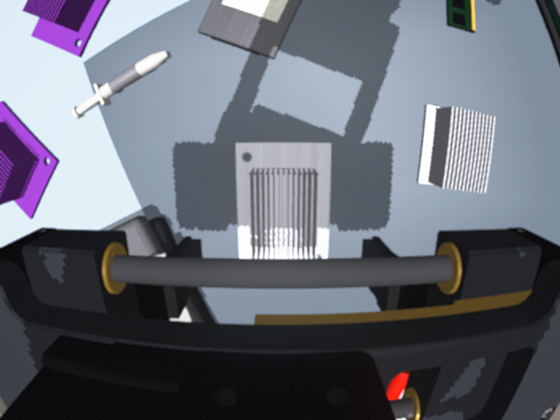

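The sink is centred between the fingers (px 236–330 of the image, hole at 246,157) and square to the jaws. Going down to grasp.

Call:
send_rows(
  moves=[
    [0.05,0.05,0.6,0,0,0,-1],
    [0,0,0.9,0,0,0,-1],
    [0,0,0.9,0,0,0,-1],
    [0,0,0.7,0,0,0,-1],
    [0,0,0.5,0,0,0,-1],
    [0,0,0.25,0,0,0,-1],
    [0,0,0,0,0,0,-0.2],
    [0,0,0,0,0,0,-0.1],
    [0,0,0,0,0,0,0],
    [0,0,0,0,0,0,1],
    [0,0,0,0,0,0,1],
    [0,0,0,0,0,0,1],
  ],
)

```text
time_s: 10.45
position: [0.5261, -0.3298, 0.0117]
tcp_rot: [[-0.924, 0.383, 0.0], [0.383, 0.924, -0.0], [-0.0, -0.0, -1.0]]
force: [-0.3, 0.2, 2.0]
opening: 0.571
```

Call:
send_rows(
  moves=[
    [0,0,0,0,0,0,1],
    [0,0,0,0,0,0,1],
  ],
)

```text
time_s: 10.7
position: [0.5261, -0.3298, 0.0117]
tcp_rot: [[-0.924, 0.383, 0.0], [0.383, 0.924, -0.0], [-0.0, -0.0, -1.0]]
force: [-0.9, 0.6, 3.8]
opening: 0.57
```

Call:
send_rows(
  moves=[
    [0,0,-0.2,0,0,0,1],
    [0,0,-0.5,0,0,0,1],
    [0,0,-0.8,0,0,0,1],
    [0,0,-1,0,0,0,1],
    [0,0,-1,0,0,0,1],
    [0,0,-0.7,0,0,-0.2,1],
    [0,0,-0.4,0,0,-0.5,1],
    [0,0,-0.2,0,0,-0.7,1],
    [0,0,0,0,0,-0.6,1],
    [0,0,0,0,0,-0.37,1],
    [0,0,0,0,0,0,1],
  ],
)

```text
time_s: 12.08
position: [0.5259, -0.3296, 0.1318]
tcp_rot: [[-1.0, -0.021, 0.0], [-0.021, 1.0, -0.0], [-0.0, -0.0, -1.0]]
force: [-0.7, -0.3, -3.7]
opening: 0.569
```

```bash
python3 - <<'E'
from h import *
T=tw();R=T[:3,:3]
print(np.round(T,4)); s=status.read_state(); print(s['opening'],s['force'],s['time_s'],'yaw',np.degrees(np.arctan2(R[1,1],R[0,1]))-90)
print('units',np.round(R.T@(np.array([.5224,.1406,.132])-T[:3,3])/.025,3))
c=vision.capture('wrist'); save(c['img'],'w4.png'); np.savez('w4.npz',T=T,img=c['img'])
save(c['img'],'w4c.png',(220,130,345,260),5)
E
```

```text
[[-9.998e-01 -2.050e-02  1.000e-04  5.259e-01]
 [-2.050e-02  9.998e-01 -1.000e-04 -3.296e-01]
 [-1.000e-04 -1.000e-04 -1.000e+00  1.318e-01]
 [ 0.000e+00  0.000e+00  0.000e+00  1.000e+00]]
0.5693132139131769 [-0.66559851 -0.3351786  -3.69190935] 12.075 yaw 1.1760764116226312
units [-2.4800e-01  1.8806e+01 -9.0000e-03]
```

View pics/w4.png

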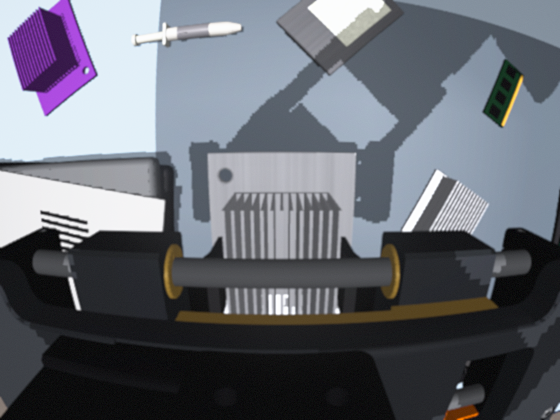

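View pics/w4c.png

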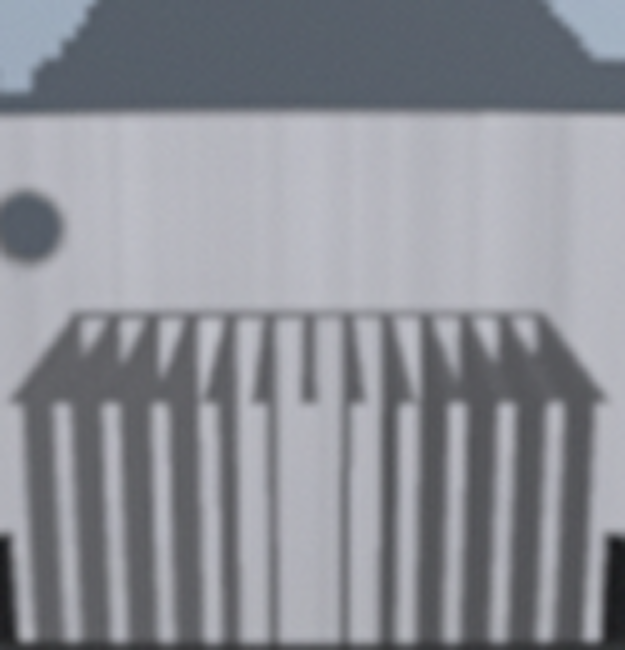

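```bash
python3 - <<'E'
from h import *; from fit2 import fitsink
z=np.load('w4.npz');T=z['T'];c=vision.capture('wrist')
g=cv2.cvtColor(z['img'],cv2.COLOR_RGB2GRAY).astype(float)
# hole centroid
w=np.clip(140-g[166:186,215:236],0,None)*(g[166:186,215:236]<140); yy,xx=np.mgrid[166:186,215:236]
hc=np.array([(w*xx).sum()/w.sum(),(w*yy).sum()/w.sum()]); print('hole',hc)
print(g[145:160,280].round(), g[200,200:216].round(), g[165,346:364].round())
zb=T[2,3]-.0117
for off in (0,.0015,-.0015):
    h=at_z(c,hc,zb+.0045+off,T); t=np.linalg.inv(T)@np.append(h,1); print(off,'hole in tool',np.round(t[:3],4))
E
```

```text
hole [224.95501675 175.05758494]
[ 95.  95.  95.  95.  92.  94. 110. 145. 175. 189. 189. 189. 189. 187.
 189.] [ 89.  90.  90.  89.  90.  91.  90.  89. 101. 137. 171. 183. 184. 181.
 180. 179.] [185. 186. 186. 185. 184. 183. 185. 185. 179. 145. 108.  93.  96.  97.
  98.  93.  95.  94.]
0 hole in tool [ 0.0433 -0.0302  0.0072]
0.0015 hole in tool [ 0.0435 -0.0299  0.0057]
-0.0015 hole in tool [ 0.0431 -0.0305  0.0087]
```

Call:
send_rows(
  moves=[
    [0,0.5,0,0,0,0,1],
    [0,1,0,0,0,0,1],
    [0,1,0,0,0,0,1],
    [0,1,0,0,0,0,1],
    [0,1,0,0,0,0,1],
    [0,1,0,0,0,0,1],
    [0,1,0,0,0,0,1],
    [0,1,0,0,0,0,1],
    [0,1,0,0,0,0,1],
    [0,1,0,0,0,0,1],
    [0,1,0,0,0,0,1],
    [0,1,0,0,0,0,1],
  ],
)

```text
time_s: 13.68
position: [0.5198, -0.0403, 0.1315]
tcp_rot: [[-1.0, -0.021, 0.0], [-0.021, 1.0, -0.0], [-0.0, -0.0, -1.0]]
force: [-0.4, 0.6, -2.8]
opening: 0.569
```

Call:
send_rows(
  moves=[
    [0,1,0,0,0,0,1],
    [0,1,0,0,0,0,1],
    [0,1,0,0,0,0,1],
    [-0.1,1,0,0,0,0,1],
    [-0.12,1,0,0,0,0,1],
    [0,1,0,0,0,0,1],
    [0,0.8,0,0,0,0,1],
    [0,0.5,0,0,0,0,1],
    [0,0,0.5,0,0,0,1],
    [0,0,0.5,0,0,0,1],
    [0,0,0,0,0,0,1],
    [0,0,0,0,0,0,1],
  ],
)

```text
time_s: 15.18
position: [0.5219, 0.1397, 0.106]
tcp_rot: [[-1.0, -0.019, -0.001], [-0.019, 1.0, -0.0], [0.001, -0.0, -1.0]]
force: [-0.2, 0.7, -2.7]
opening: 0.573
```

```bash
python3 - <<'E'
from h import *
T=tw();R=T[:3,:3]
print(np.round(T,4)); s=status.read_state(); print(s['opening'],s['force'],s['time_s'],'yaw',np.degrees(np.arctan2(R[1,1],R[0,1]))-90)
print('units',np.round(R.T@(np.array([.5217,.1407,.107])-T[:3,3])/.025,3))
c=vision.capture('wrist'); save(c['img'],'w5.png'); np.savez('w5.npz',T=T,img=c['img'])
save(c['img'],'w5c.png',(190,130,370,260),4)
E
```

```text
[[-9.998e-01 -1.950e-02 -6.000e-04  5.219e-01]
 [-1.950e-02  9.998e-01 -1.000e-04  1.397e-01]
 [ 6.000e-04 -1.000e-04 -1.000e+00  1.060e-01]
 [ 0.000e+00  0.000e+00  0.000e+00  1.000e+00]]
0.5734442383304711 [-0.22574663  0.70523648 -2.68027206] 15.175 yaw 1.1165389134732067
units [ 0.006  0.039 -0.042]
```

View pics/w5.png

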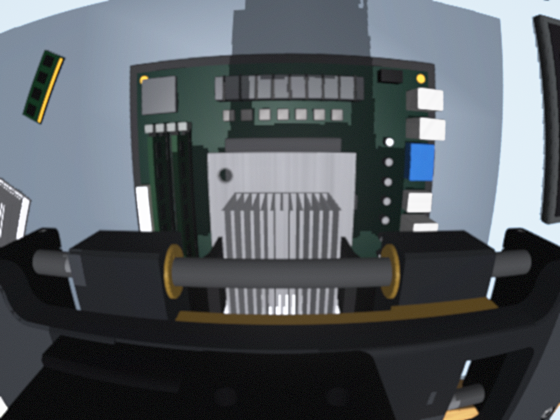

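View pics/w5c.png

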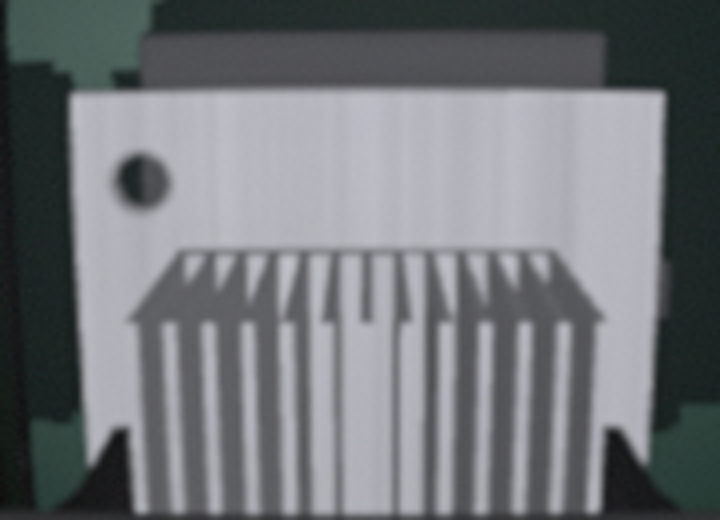

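```bash
python3 - <<'E'
from h import *
z=np.load('w5.npz');T=z['T'];c=vision.capture('wrist')
q=[.5224,.1406,np.radians(1.21)]
R=lambda x,y,h:np.array([q[0]+x*np.cos(q[2])-y*np.sin(q[2]),q[1]+x*np.sin(q[2])+y*np.cos(q[2]),h])
for xy in [(-.062,-.045),(-.062,.045)]: print('pred',proj(c,R(*xy,.018),T))
g=cv2.cvtColor(z['img'],cv2.COLOR_RGB2GRAY).astype(float)
def edge(a):  # subpixel max gradient
    d=np.abs(np.diff(a)); i=d.argmax(); w=d[max(i-1,0):i+2]; return i-1+ (w*np.arange(3)).sum()/w.sum()+.5
for u in (240,260,300,325): print('frame top row',u,130+edge(g[130:146,u]),'pred')
for v in (141,144,147): print('L',v,215+edge(g[v,215:235]),'R',333+edge(g[v,333:350]))
# predicted edges
for s in np.linspace(-.045,.045,5): print(np.round(proj(c,R(-.062,s,.018),T),2))
for x in (-.062,-.058,-.054): print('side',np.round(proj(c,R(x,-.045,.018),T),2),np.round(proj(c,R(x,.045,.018),T),2))
E
```

```text
pred [224.4047915  138.03600427]
pred [340.82710609 137.86929195]
frame top row 240 138.21875 pred
frame top row 260 137.5 pred
frame top row 300 137.4375 pred
frame top row 325 137.53125 pred
L 141 223.66666666666666 R 340.7432432432432
L 144 223.4375 R 340.60526315789474
L 147 217.25 R 340.5285714285714
[224.4  138.04]
[253.3  137.42]
[282.65 137.18]
[311.98 137.33]
[340.83 137.87]
side [224.4  138.04] [340.83 137.87]
side [224.5  143.16] [340.74 142.99]
side [224.61 148.29] [340.65 148.11]
```

Call:
send_rows(
  moves=[
    [0,0.03,0.4,0,0,0,1],
    [0,0,0.6,0,0,0,1],
    [0,0,0.6,0,0,0,1],
    [0,0,0.4,0,0,0,1],
    [0,0,0.15,0,0,0,1],
    [0,0,0,0,0,0,1],
    [0,0,0,0,0,0,1],
  ],
)

```text
time_s: 16.15
position: [0.5222, 0.1411, 0.0529]
tcp_rot: [[-1.0, -0.021, 0.001], [-0.021, 1.0, 0.0], [-0.001, 0.0, -1.0]]
force: [-0.1, 0.8, -3.4]
opening: 0.574
```

```bash
cat > look.py <<'E'
from h import *
import sys
n=sys.argv[1]
T=tw();R=T[:3,:3]
s=status.read_state(); print('pos',np.round(T[:3,3],4),'tilt',np.round(R[:2,2],4),s['opening'],np.round(s['force'],1),s['time_s'],'yaw',np.degrees(np.arctan2(R[1,1],R[0,1]))-90)
print('units to seat',np.round(R.T@(np.array([.5217,.1404,.0297])-T[:3,3])/.025,3))
c=vision.capture('wrist'); np.savez(n+'.npz',T=T,img=c['img'],depth=c['depth'])
save(c['img'],n+'.png',(195,140,275,200),10)
sd=vision.capture('side'); save(sd['img'],n+'s.png',(200,110,330,200),6)
E
python3 look.py w6
```

```text
pos [0.5222 0.1411 0.0529] tilt [0.0009 0.    ] 0.5736595975011665 [-0.1  0.8 -3.4] 16.15 yaw 1.1786616783339952
units to seat [ 0.022 -0.03   0.927]
```

View pics/w6.png

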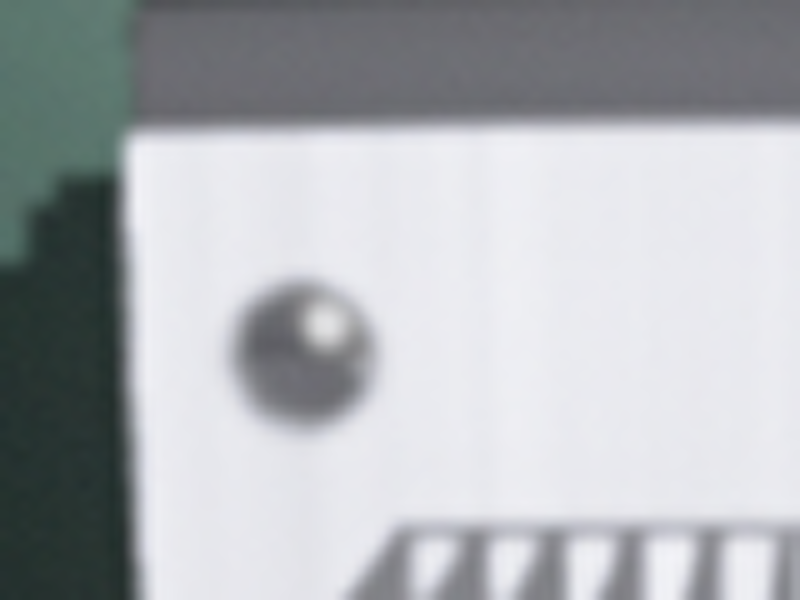

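View pics/w6s.png

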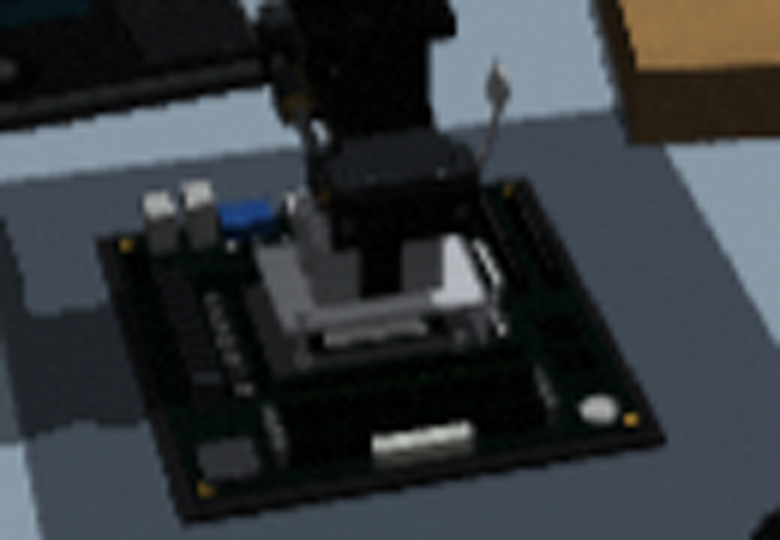

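```bash
python3 - <<'E'
from h import *
z=np.load('w6.npz');T=z['T'];c=vision.capture('wrist')
g=cv2.cvtColor(z['img'],cv2.COLOR_RGB2GRAY).astype(float)
sub=g[164:188,214:238]; yy,xx=np.mgrid[164:188,214:238]
print(sub[2:24,2:22].round().astype(int))
zb=T[2,3]-.0117
hole=np.array([195+303/10-.45,140+355/10-.45]); tip=np.array([195+325/10-.45,140+323/10-.45])
H=at_z(c,hole,zb+.0045,T); P=at_z(c,tip,.036,T)
print('hole',H,'tip',P,'tip-hole tool',(T[:3,:3].T@(P-H))*1000)
H2=np.linalg.inv(T)@np.append(H,1);print(H2)
E
```

```text
[[233 234 234 234 233 232 231 229 228 230 230 233 235 235 235 234 233 233
  233 234]
 [234 235 235 234 231 227 223 216 211 211 215 225 231 234 235 235 234 233
  234 234]
 [233 235 234 230 224 211 194 178 170 170 180 195 215 224 231 234 233 234
  234 234]
 [233 234 230 221 200 178 158 142 137 143 158 176 188 203 220 228 233 233
  233 235]
 [233 232 222 196 166 141 125 117 124 146 176 190 190 187 197 220 231 233
  234 235]
 [233 227 205 170 135 115 108 109 125 160 202 215 208 191 180 200 225 232
  234 235]
 [231 220 192 151 118 105 103 107 122 165 209 224 217 190 169 181 212 229
  234 234]
 [228 214 181 139 108  99 100 101 113 150 194 211 204 175 151 162 197 225
  233 236]
 [226 208 172 131 102  96  95  97 101 125 156 173 168 148 136 151 187 221
  232 234]
 [226 206 168 130 107 101 102 102 101 110 122 132 132 128 135 156 186 219
  232 235]
 [225 208 172 138 118 110 108 110 110 107 110 112 113 122 143 166 191 220
  231 235]
 [227 216 186 151 127 115 113 110 113 109 110 109 110 116 135 165 196 223
  231 235]
 [229 223 200 166 137 121 113 110 111 110 108 109 109 112 131 168 203 225
  232 
[... 251 characters left out ...]
233 234]
 [232 234 232 228 220 207 194 183 175 167 169 180 195 214 227 231 232 233
  232 234]
 [232 233 233 232 229 224 218 211 204 201 203 213 223 228 232 233 233 232
  233 234]
 [232 234 233 234 231 229 227 225 223 222 224 228 232 234 233 234 233 232
  231 232]
 [231 233 233 232 231 231 230 229 227 227 229 231 233 234 234 234 233 232
  232 233]
 [231 232 233 233 232 231 230 229 228 229 230 232 233 233 233 233 233 231
  231 232]
 [231 232 233 232 231 231 230 229 228 227 229 231 232 233 233 234 232 231
  231 232]]
hole [0.47957628 0.11002629 0.04568326] tip [0.47911096 0.10961211 0.036     ] tip-hole tool [ 0.48267276 -0.40475066  9.68281355]
[ 0.04327152 -0.03024016  0.00715941  1.        ]
```

The post tip shows through the hole at px (227,172), with the hole centre at (225,175). That puts the offset at about +0.5 / -0.4 mm in tool axes. I'll correct it and lower gently.

Call:
send_rows(
  moves=[
    [0.02,-0.024,0,0,0,0,1],
    [0,0,0.1,0,0,0,1],
    [0,0,0.15,0,0,0,1],
    [0,0,0.15,0,0,0,1],
    [0,0,0.1,0,0,0,1],
    [0,0,0,0,0,0,1],
    [0,0,0,0,0,0,1],
  ],
)

```text
time_s: 17.18
position: [0.5213, 0.1405, 0.04]
tcp_rot: [[-1.0, -0.021, -0.0], [-0.021, 1.0, -0.0], [0.0, -0.0, -1.0]]
force: [0.1, 0.1, -2.7]
opening: 0.571
```

```bash
python3 look.py w7
```

```text
pos [0.5213 0.1405 0.04  ] tilt [-0. -0.] 0.5709671868777966 [ 0.1  0.1 -2.7] 17.175 yaw 1.177132319481558
units to seat [-0.014 -0.004  0.414]
```

View pics/w7.png

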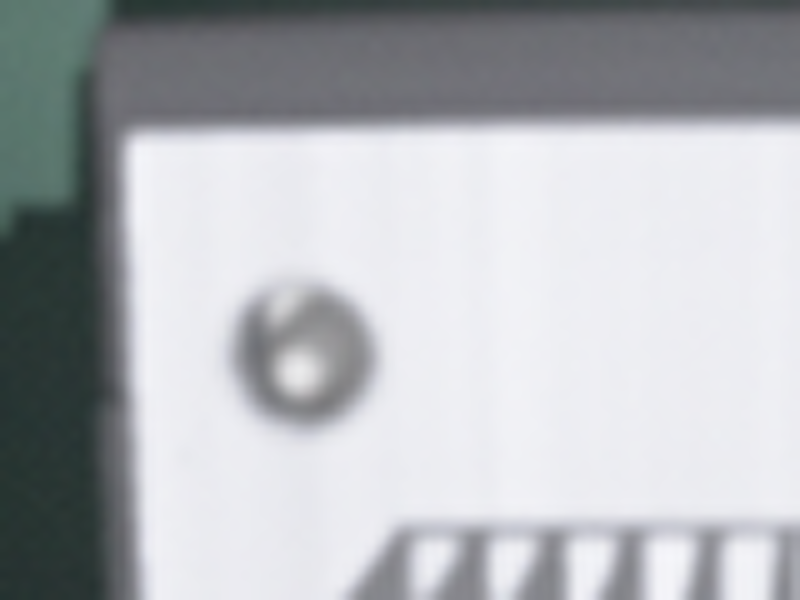

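```bash
python3 - <<'E'
from h import *
z=np.load('w7.npz');T=z['T'];c=vision.capture('wrist')
zb=T[2,3]-.0117
hole=np.array([195+303/10-.45,140+355/10-.45]); tip=np.array([195+299/10-.45,140+369/10-.45])
H=at_z(c,hole,zb+.0045,T); P=at_z(c,tip,.036,T)
print('tip-hole tool mm',(T[:3,:3].T@(P-H))*1000)
E
```

```text
tip-hole tool mm [-0.30739683  0.32412147 -3.15863396]
```

Call:
send_rows(
  moves=[
    [-0.012,0.01,0.05,0,0,0,1],
    [0,0,0.1,0,0,0,1],
    [0,0,0.1,0,0,0,1],
    [0,0,0.08,0,0,0,1],
    [0,0,0.04,0,0,0,1],
    [0,0,0,0,0,0,1],
    [0,0,0,0,0,0,1],
  ],
)

```text
time_s: 18.2
position: [0.5217, 0.1408, 0.0308]
tcp_rot: [[-1.0, -0.021, 0.0], [-0.021, 1.0, 0.0], [-0.0, 0.0, -1.0]]
force: [-0.2, -0.2, -3.6]
opening: 0.574
```

```bash
python3 look.py w8
```

```text
pos [0.5217 0.1408 0.0308] tilt [0.0001 0.    ] 0.5739296434366943 [-0.2 -0.2 -3.6] 18.2 yaw 1.1751799804826106
units to seat [-0.001 -0.014  0.046]
```

View pics/w8.png

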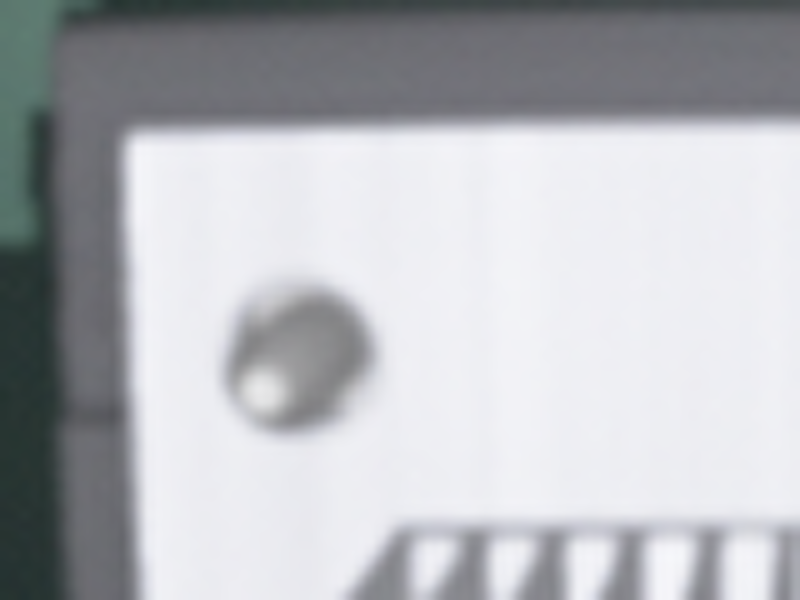

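View pics/w8s.png

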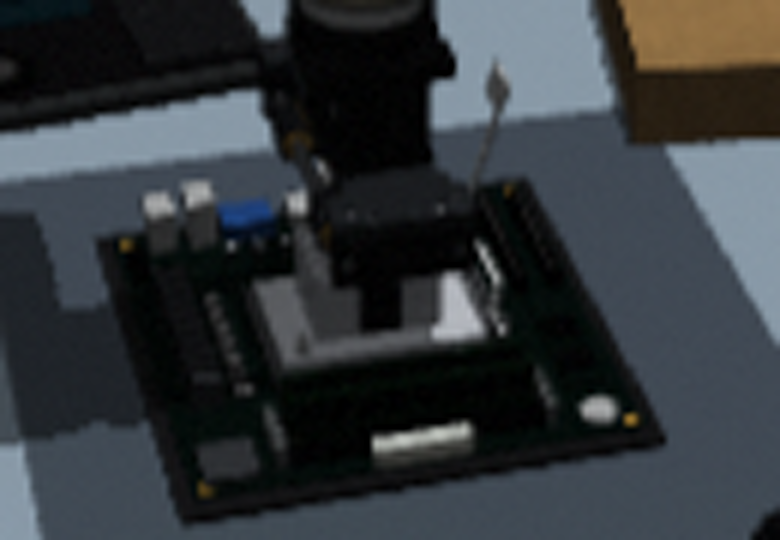

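Call:
send_rows(
  moves=[
    [0,0,0.03,0,0,0,1],
    [0,0,0.02,0,0,0,1],
    [0,0,0.01,0,0,0,1],
    [0,0,0,0,0,0,1],
  ],
)

```text
time_s: 18.8
position: [0.5217, 0.1408, 0.0297]
tcp_rot: [[-1.0, -0.021, 0.0], [-0.021, 1.0, -0.0], [-0.0, -0.0, -1.0]]
force: [0.0, -0.9, 1.3]
opening: 0.575
```

Call:
send_rows(
  moves=[
    [0,0,0.02,0,0,0,1],
    [0,0,0,0,0,0,1],
    [0,0,0,0,0,0,-0.25],
    [0,0,0,0,0,0,-0.4],
    [0,0,0,0,0,0,-0.5],
    [0,0,0,0,0,0,-0.5],
  ],
)

```text
time_s: 19.55
position: [0.5216, 0.1407, 0.0286]
tcp_rot: [[-1.0, -0.02, -0.0], [-0.02, 1.0, -0.0], [0.0, -0.0, -1.0]]
force: [1.4, -0.2, 0.2]
opening: 0.74
```

```bash
python3 look.py w9
```

```text
pos [0.5216 0.1407 0.0286] tilt [-0.0002 -0.    ] 0.7397498025516926 [ 1.4 -0.2  0.2] 19.55 yaw 1.174013369286655
units to seat [-0.003 -0.014 -0.042]
```

View pics/w9.png

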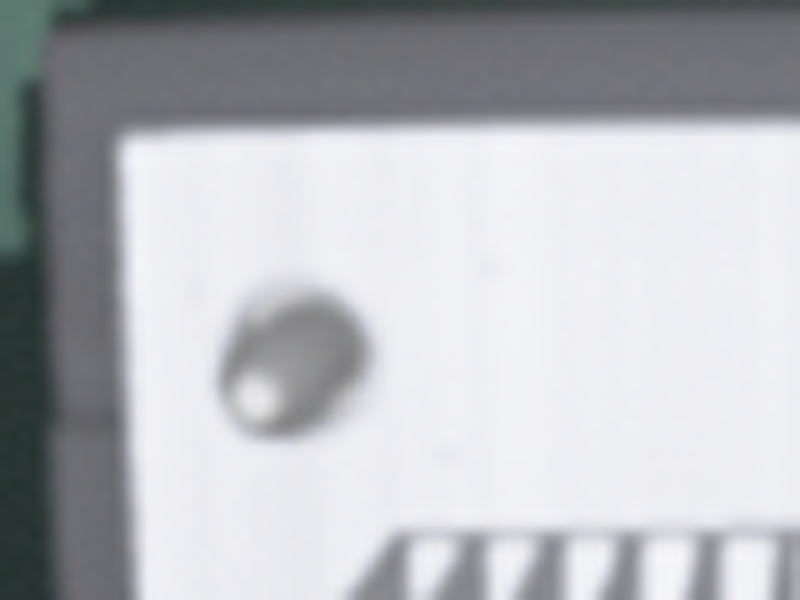

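View pics/w9s.png

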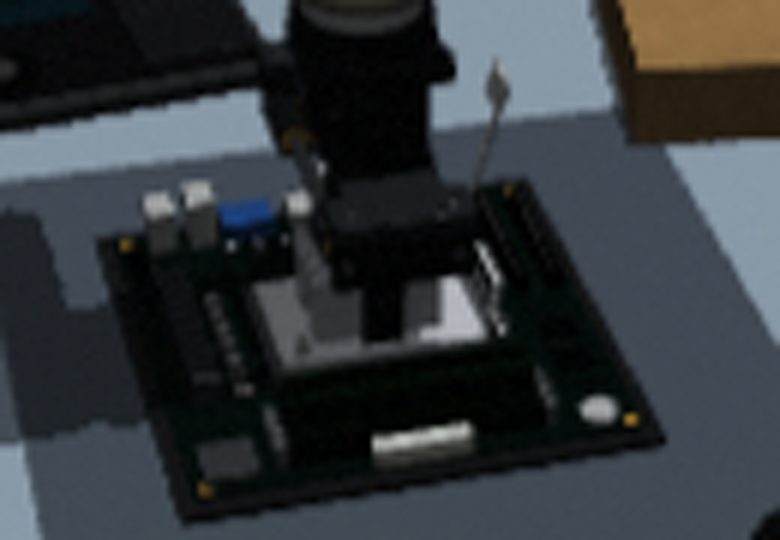

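Call:
send_rows(
  moves=[
    [0,0,-0.2,0,0,0,-0.5],
    [0,0,-0.5,0,0,0,-0.5],
    [0,0,-0.9,0,0,0,-0.5],
    [0,0,-1,0,0,0,-0.5],
    [0,0,-1,0,0,0,0],
    [0,0,-1,0,0,0,0.5],
    [0,0,-1,0,0,0,1],
    [-0.5,0,-1,0,0,0,1],
    [-0.7,0.2,-0.8,0,0,0,1],
    [-0.5,0.2,-0.5,0,0,0,1],
    [0,0,0,0,0,0,1],
    [0,0,0,0,0,0,1],
  ],
)

```text
time_s: 21.15
position: [0.5626, 0.1515, 0.226]
tcp_rot: [[-1.0, -0.021, -0.002], [-0.021, 1.0, -0.0], [0.002, -0.0, -1.0]]
force: [0.3, 0.0, -0.9]
opening: 0.018
```

```bash
python3 - <<'E'
from h import *
T=tw(); c=vision.capture('wrist'); print(np.round(T,4)); s=status.read_state(); print(s['opening'],s['time_s'])
save(c['img'],'w10.png',(205,75,355,255),4); np.savez('w10.npz',T=T,img=c['img'],depth=c['depth'])
for k in ['lever_hinge','lever_tab','cooler_mid']:
    for q in models.landmark_of('wrist',k)[:2]: print(k,np.round(q['point'],1),round(q['confidence'],2))
sd=vision.capture('side'); save(sd['img'],'s10.png',(200,110,330,200),6); np.savez('s10.npz',img=sd['img'])
for q in models.landmark_of('side','lever_tab')[:2]: print('side',q, np.round(ray(sd,q['point'])[0],3))
E
```

```text
[[-9.998e-01 -2.060e-02 -1.800e-03  5.626e-01]
 [-2.060e-02  9.998e-01 -2.000e-04  1.515e-01]
 [ 1.800e-03 -2.000e-04 -1.000e+00  2.260e-01]
 [ 0.000e+00  0.000e+00  0.000e+00  1.000e+00]]
0.009826862320336268 21.2
lever_hinge [327.3 213.5] 0.7
lever_tab [122.6 296.9] 0.63
cooler_mid [273.3 156.8] 0.82
side {'point': [280.9, 124.3], 'confidence': 0.55} [ 0.278 -1.009  0.857]
```

View pics/w10.png

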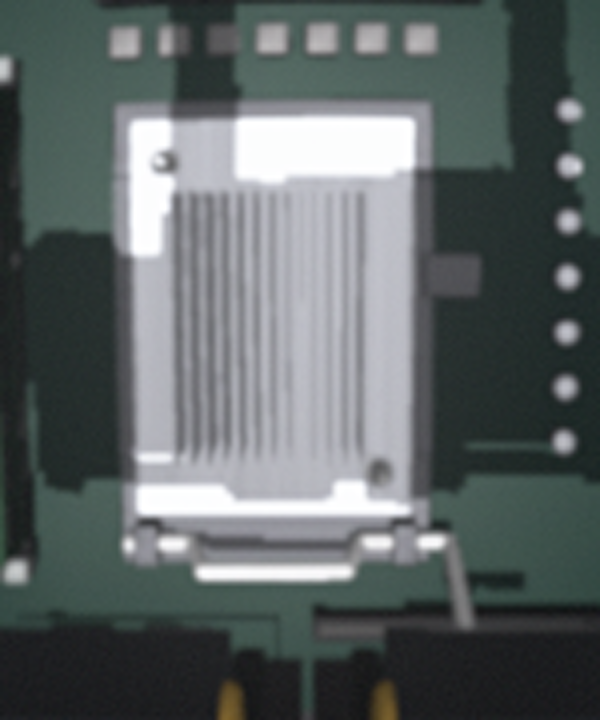

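View pics/s10.png

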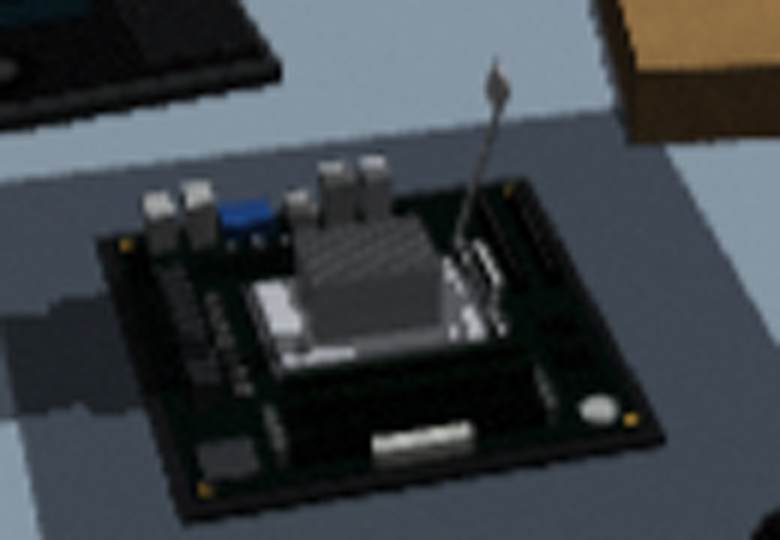

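The sink is home with both posts showing through the holes at crop (163,160) and (379,472), and the lever is still raised. I'll put its angle at 1.84 rad for now and work out the push path.

```bash
cat > lev.py <<'E'
from h import *
ya=np.radians(1.21); S=np.array([.5224,.1406,.018]); Rz=np.array([[np.cos(ya),-np.sin(ya),0],[np.sin(ya),np.cos(ya),0],[0,0,1]])
Hg=S+Rz@np.array([.064,.059,.0077])
def tcp(th,half=.0095):
    r=.093+.007*np.clip((1.84-th)/1.84,0,1)
    return Hg+Rz@np.array([-r*np.cos(th)+.002*np.sin(th)+half,0,r*np.sin(th)+.002*np.cos(th)])
if __name__=='__main__':
    z=np.load('w1.npz'); c=vision.capture('wrist'); T1=z['T']
    f=lambda x,y:np.array((215+x/4-.4,85+y/4-.4))
    from scipy.optimize import least_squares
    obs=[((.103,.012),(515,675)),((.103,-.012),(418,678)),((.083,.012),(508,627)),((.083,-.012),(413,630))]
    def L(th,r,dy): return Hg+Rz@np.array([-r*np.cos(th),dy,r*np.sin(th)])
    s=least_squares(lambda q:np.concatenate([proj(c,L(q[0],r,dy),T1)-f(*p) for (r,dy),p in obs]),[1.8]); print('theta',s.x,np.round(s.fun,1))
    T=tw();R=T[:3,:3]; cur=T[:3,3]
    t0=tcp(1.84)+Rz@np.array([.025,0,-.0]); print('Hg',Hg,'start',t0,'units',np.round(R.T@(t0-cur)/.025,2))
    prev=t0
    for th in [1.84,1.7,1.57,1.4,1.25,1.1,1,.9,.8,.7,.6,.5,.4,.3,.2,.1,.05,0]:
        p=tcp(th); print(th,np.round(p,4),'d',np.round(R.T@(p-prev)/.025,2)); prev=p
E
python3 lev.py
```

```text
theta [1.84329201] [-0.7 -0.2 -1.  -0.1 -2.1 -0.  -1.7 -0. ]
Hg [0.58513983 0.20093833 0.0257    ] start [0.6462888  0.20222989 0.11481849] units [-3.35  1.96  4.44]
1.84 [0.6213 0.2017 0.1148] d [ 1. -0.  0.]
1.7 [0.6087 0.2014 0.1182] d [ 0.51 -0.   -0.13]
1.57 [0.5966 0.2012 0.1197] d [ 0.48 -0.   -0.06]
1.4 [0.5805 0.2008 0.1193] d [ 0.64 -0.    0.02]
1.25 [0.5665 0.2005 0.1167] d [ 0.56 -0.    0.11]
1.1 [0.553  0.2003 0.112 ] d [ 0.54 -0.    0.19]
1 [0.5444 0.2001 0.1077] d [ 0.34 -0.    0.17]
0.9 [0.5362 0.1999 0.1026] d [ 0.33 -0.    0.21]
0.8 [0.5285 0.1997 0.0966] d [ 0.31 -0.    0.24]
0.7 [0.5215 0.1996 0.0899] d [ 0.28 -0.    0.27]
0.6 [0.5151 0.1995 0.0825] d [ 0.25 -0.    0.3 ]
0.5 [0.5095 0.1993 0.0745] d [ 0.22 -0.    0.32]
0.4 [0.5047 0.1992 0.0659] d [ 0.19 -0.    0.34]
0.3 [0.5008 0.1992 0.0568] d [ 0.16 -0.    0.36]
0.2 [0.4978 0.1991 0.0474] d [ 0.12 -0.    0.38]
0.1 [0.4957 0.1991 0.0376] d [ 0.08 -0.    0.39]
0.05 [0.4951 0.199  0.0327] d [ 0.03 -0.    0.2 ]
0 [0.4947 0.199  0.0277] d [0.02 0.   0.2 ]
```

Call:
send_rows(
  moves=[
    [-0.7,0.4,0,0,0,0,1],
    [-1,0.6,0,0,0,0,1],
    [-1,0.6,0,0,0,0,1],
    [-0.65,0.36,0.3,0,0,0,1],
    [0,0,0.8,0,0,0,1],
    [0,0,1,0,0,0,1],
    [0,0,1,0,0,0,1],
    [0,0,0.9,0,0,0,1],
    [0,0,0.5,0,0,0,1],
    [0,0,0,0,0,0,1],
    [0,0,0,0,0,0,1],
  ],
)

```text
time_s: 22.88
position: [0.6474, 0.2024, 0.1147]
tcp_rot: [[-1.0, -0.02, 0.002], [-0.02, 1.0, 0.0], [-0.002, 0.0, -1.0]]
force: [-0.3, -0.4, 1.0]
opening: 0.006
```

```bash
python3 - <<'E'
from h import *
T=tw(); print(np.round(T[:3,3],4),status.read_state()['time_s'],status.read_state()['force'])
c=vision.capture('wrist'); save(c['img'],'w11.png'); sd=vision.capture('side'); save(sd['img'],'s11.png',(200,110,330,200),6)
E
```

```text
[0.6474 0.2024 0.1147] 22.875 [-0.25555609 -0.41287673  0.97641091]
```

View pics/s11.png

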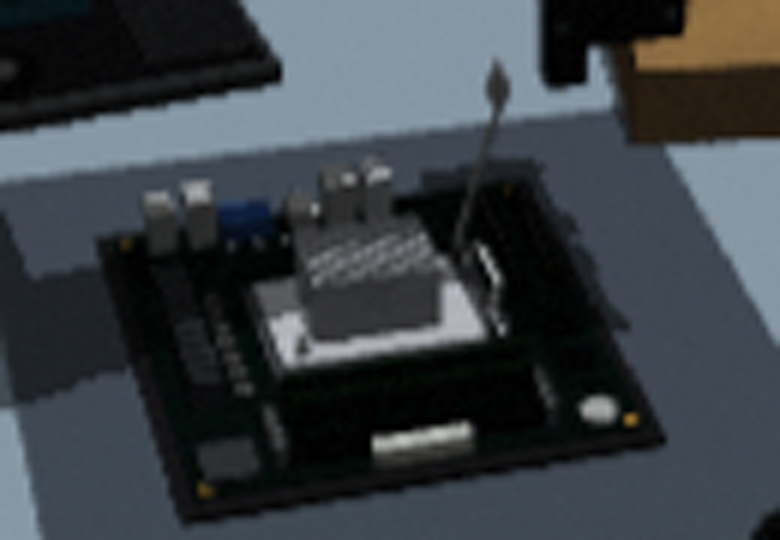

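View pics/w11.png

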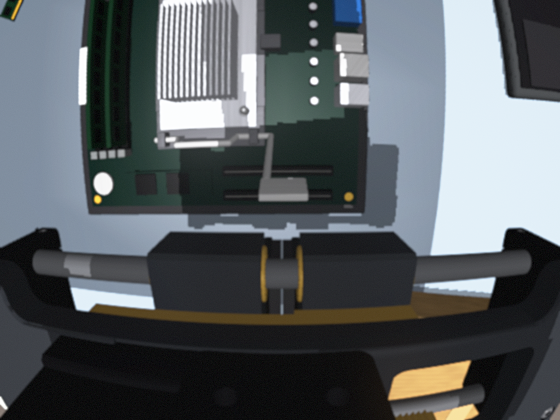

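The shut fingers are on the +x side of the tab and lined up with it: tab at px (284,188), fingers at column 283. Now I'll sweep it along the arc.

Call:
send_rows(
  moves=[
    [0.5,0,0,0,0,0,1],
    [0.5,0,0,0,0,0,1],
    [0.5,0,-0.1,0,0,0,1],
    [0.5,0,-0.08,0,0,0,1],
    [0.6,0,0.02,0,0,0,1],
    [0.55,0,0.12,0,0,0,1],
    [0.55,0,0.2,0,0,0,1],
    [0.35,0,0.17,0,0,0,1],
    [0.33,0,0.2,0,0,0,1],
    [0.3,0,0.23,0,0,0,1],
    [0,0,0,0,0,0,1],
  ],
)

```text
time_s: 24.35
position: [0.5282, 0.1998, 0.094]
tcp_rot: [[-1.0, -0.021, -0.003], [-0.021, 1.0, -0.0], [0.003, -0.0, -1.0]]
force: [-0.0, 0.2, 0.4]
opening: 0.003
```

```bash
python3 - <<'E'
from h import *; from lev import tcp
T=tw(); print(np.round(T[:3,3],4),status.read_state()['time_s'],status.read_state()['force'],tcp(.8))
c=vision.capture('wrist'); save(c['img'],'w12.png'); sd=vision.capture('side'); save(sd['img'],'s12.png',(200,110,330,200),6)
E
```

```text
[0.5282 0.1998 0.094 ] 24.35 [-0.00417819  0.20703156  0.42304971] [0.52853691 0.19974278 0.09664576]
```

View pics/s12.png

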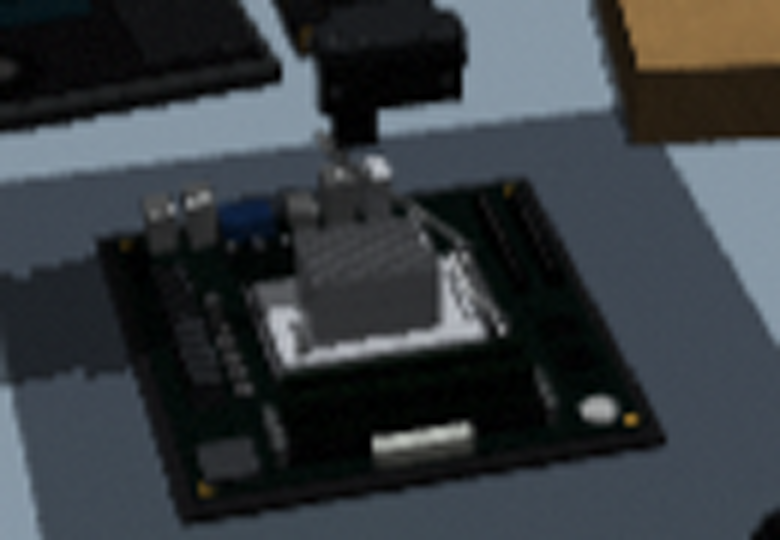

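View pics/w12.png

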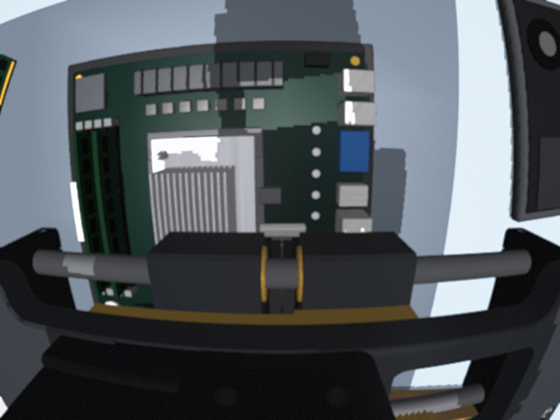

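The lever follows, with the tab just ahead of the fingertip at px (283,228). On down to the stop.

Call:
send_rows(
  moves=[
    [0.28,0,0.2,0,0,0,1],
    [0.25,0,0.26,0,0,0,1],
    [0.22,0,0.32,0,0,0,1],
    [0.19,0,0.34,0,0,0,1],
    [0.16,0,0.36,0,0,0,1],
    [0.12,0,0.38,0,0,0,1],
    [0.08,0,0.39,0,0,0,1],
    [0.03,0,0.2,0,0,0,1],
    [0.02,0,0.15,0,0,0,1],
    [0,0,0.05,0,0,0,1],
    [0,0,0,0,0,0,1],
    [0,0,0,0,0,0,1],
  ],
)

```text
time_s: 25.95
position: [0.4961, 0.1993, 0.0287]
tcp_rot: [[-1.0, -0.02, 0.0], [-0.02, 1.0, 0.0], [-0.0, 0.0, -1.0]]
force: [0.6, -0.3, 0.2]
opening: 0.005
```

```bash
python3 - <<'E'
from h import *; from lev import tcp
T=tw(); print(np.round(T[:3,3],4),status.read_state()['time_s'],status.read_state()['force'],tcp(0))
c=vision.capture('wrist'); save(c['img'],'w13.png'); sd=vision.capture('side'); save(sd['img'],'s13.png',(200,110,330,200),6)
E
```

```text
[0.4961 0.1993 0.0287] 25.95 [ 0.58233064 -0.32081591  0.18270264] [0.49466001 0.19902725 0.0277    ]
```

View pics/s13.png

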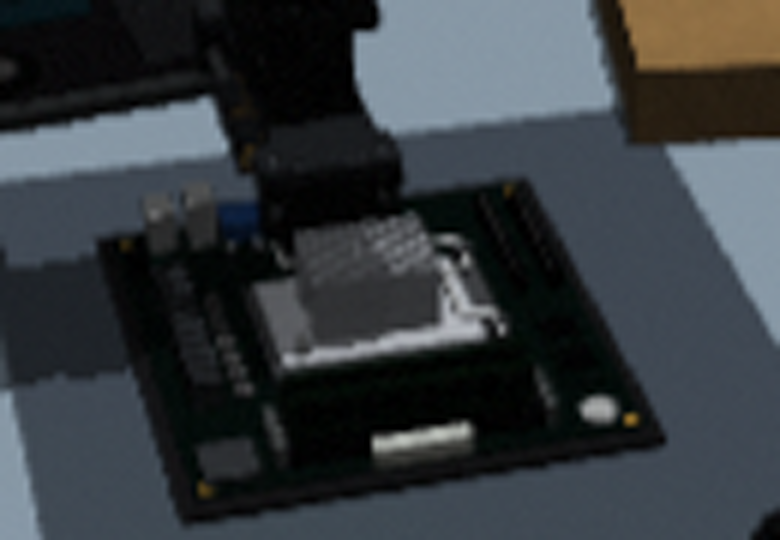

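View pics/w13.png

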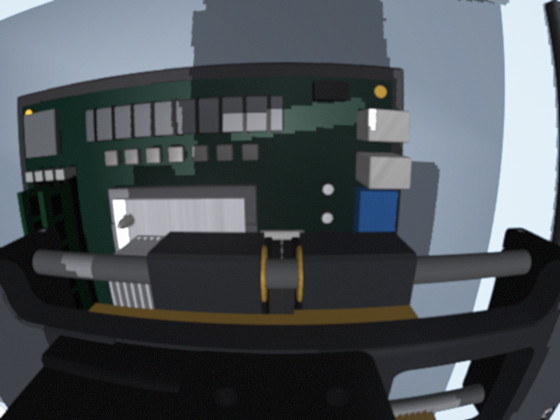

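Call:
send_rows(
  moves=[
    [0,0,0.04,0,0,0,1],
    [0,0,0.04,0,0,0,1],
    [0,0,0.02,0,0,0,1],
    [0,0,0,0,0,0,1],
  ],
)

```text
time_s: 26.55
position: [0.4962, 0.1993, 0.0276]
tcp_rot: [[-1.0, -0.021, 0.001], [-0.021, 1.0, 0.0], [-0.001, 0.0, -1.0]]
force: [-2.3, -0.9, 11.7]
opening: 0.004
```

It met the stop with 12 N at the predicted height (0.0276). Now I'll retreat and check.

Call:
send_rows(
  moves=[
    [0,0,-0.3,0,0,0,1],
    [0,0,-0.7,0,0,0,1],
    [0,0,-1,0,0,0,1],
    [0,0,-1,0,0,0,1],
    [0,0,-1,0,0,0,1],
    [0,0,-1,0,0,0,1],
    [-0.8,-0.6,-1,0,0,0,1],
    [-1,-0.6,-1,0,0,0,1],
    [-0.8,-0.5,-0.5,0,0,0,1],
    [0,0,0,0,0,0,1],
    [0,0,0,0,0,0,1],
  ],
)

```text
time_s: 27.92
position: [0.56, 0.1583, 0.2125]
tcp_rot: [[-1.0, -0.02, -0.003], [-0.02, 1.0, 0.0], [0.003, 0.0, -1.0]]
force: [-1.3, 0.6, 0.2]
opening: 0.006
```

```bash
python3 - <<'E'
from h import *; from fit2 import fitsink
T=tw(); c=vision.capture('wrist'); print(np.round(T[:3,3],4),status.read_state()['time_s'])
save(c['img'],'w14.png',(195,65,355,245),4); sd=vision.capture('side'); save(sd['img'],'s14.png',(200,110,330,200),6)
np.savez('w14.npz',T=T,img=c['img'],depth=c['depth'])
d=c['depth'];P=T@c['hand_eye'];ax=-P[:3,2]
from lev import Hg,Rz
for r in (.03,.05,.07,.085,.093,.1):
    for dy in (-.009,0):
        w=Hg+Rz@np.array([-r,dy,0]); u=proj(c,w,T); o,dd=ray(c,u,T); v=d[int(round(u[1])),int(round(u[0]))]; print(r,dy,np.round(u,1),np.round(o+dd*v/(dd@ax),4))
sc=vision.capture('scene'); save(sc['img'],'sc14.png')
E
```

```text
[0.56   0.1583 0.2125] 27.975
0.03 -0.009 [311.8 188.8] [0.5547 0.1909 0.0294]
0.03 0 [319.9 188.8] [0.5581 0.2024 0.0087]
0.05 -0.009 [312.1 170.7] [0.5351 0.1907 0.0281]
0.05 0 [320.3 170.7] [0.537  0.2019 0.0097]
0.07 -0.009 [312.3 152.3] [0.5151 0.1901 0.0298]
0.07 0 [320.6 152.4] [0.516  0.2013 0.0108]
0.085 -0.009 [312.4 138.4] [0.5003 0.19   0.0273]
0.085 0 [320.8 138.5] [0.5001 0.1988 0.0282]
0.093 -0.009 [312.5 131. ] [0.4924 0.1898 0.028 ]
0.093 0 [320.8 131.1] [0.4922 0.1987 0.0278]
0.1 -0.009 [312.5 124.5] [0.4854 0.1897 0.0275]
0.1 0 [320.9 124.7] [0.4852 0.1986 0.0276]
```

View pics/w14.png

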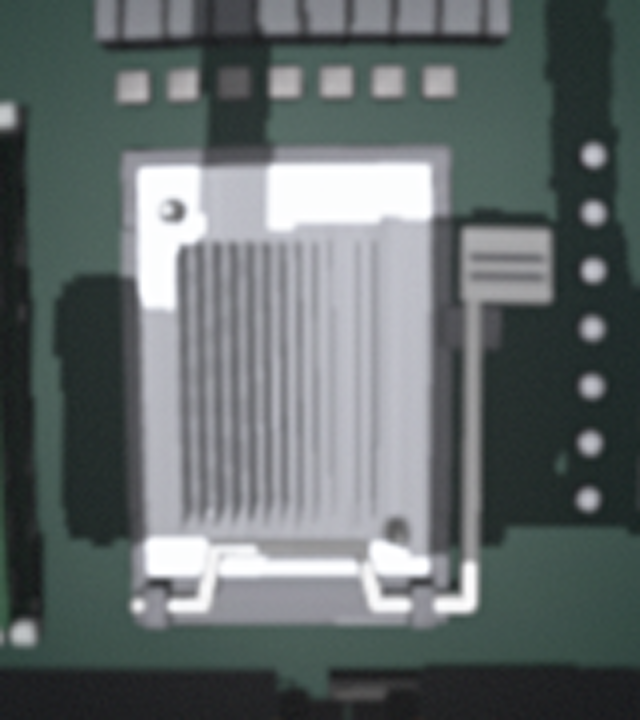

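View pics/s14.png

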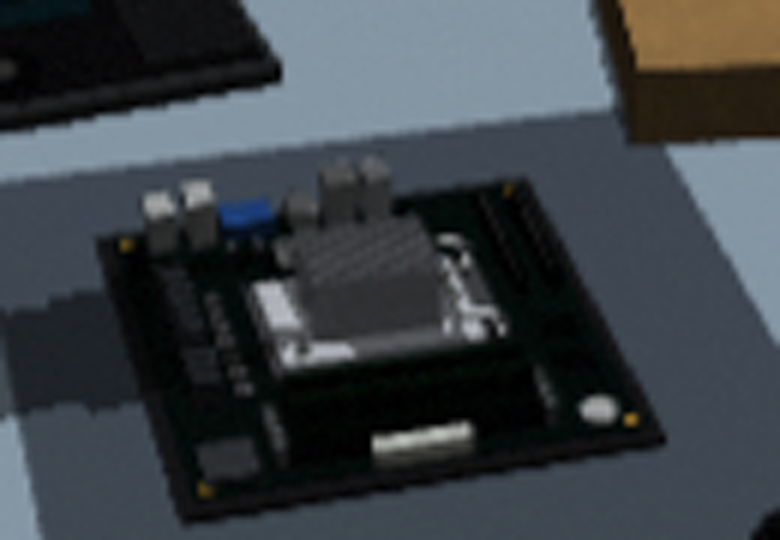

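View pics/sc14.png

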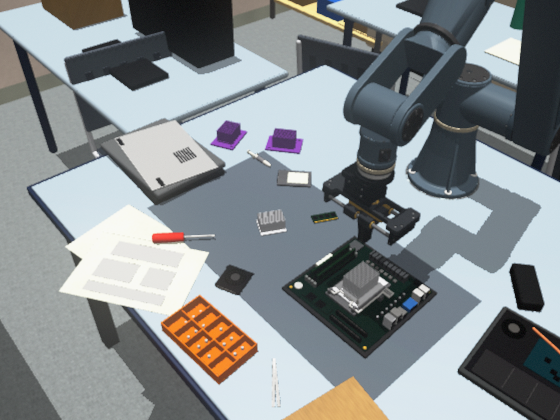

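```bash
python3 - <<'E'
from h import *
from lev import S,Rz
z=np.load('w14.npz');T=z['T'];d=z['depth'];c=vision.capture('wrist');P=T@c['hand_eye'];ax=-P[:3,2]
for x,y in [(-.05,.03),(-.05,-.005),(-.05,-.036),(.0,.034),(0,-.034),(.048,0),(.046,-.03),(.035,.034),(-.059,0),(-.059,.03)]:
    w=S+Rz@np.array([x,y,.005]);u=proj(c,w,T);o,dd=ray(c,u,T);v=d[int(round(u[1])),int(round(u[0]))];print((x,y),np.round((o+dd*v/(dd@ax))[2],4))
print(status.read_state()['time_s']); print(bot.hand_in())
E
```

```text
(-0.05, 0.03) 0.024
(-0.05, -0.005) 0.0233
(-0.05, -0.036) 0.0246
(0.0, 0.034) 0.0217
(0, -0.034) 0.0239
(0.048, 0) 0.0276
(0.046, -0.03) 0.0229
(0.035, 0.034) 0.0248
(-0.059, 0) 0.019
(-0.059, 0.03) 0.0183
28.125
the job is handed in; nothing more can be done
None
```

I seated the larger bare-aluminium heat sink on the socket frame, let go of it, and closed the wire lever to its stop. The job was handed in at 28.1 s, and no verdict was reported.

**Seating:** I gripped the sink by its outer fins and lined up one hole with its post through the wrist camera. It was then lowered slowly until the frame took the weight, with the TCP at 0.0297 m as predicted.

**Lever:** I swept the tab from about 1.84 rad down to the stop, where it pressed back with about 12 N at the predicted height.

**Last checks:**
- **Posts:** both showed through their holes after release and again with the lever closed.
- **Sink:** its base plate read 22–25 mm above the desk, and 23 mm is expected when home. One point read 27.6 mm, which I think is the lever's crank lying over the plate. The depth noise is about 1 mm, so I can't confirm levelness more closely than that from these readings.
- **Lever:** the tab lies level, with its top at 27.3–28.2 mm against an expected 27.7 mm.
- **Surroundings:** the gripper is clear of everything, and the other loose parts look unmoved in the scene picture; I did not measure their positions again.

No check failed. The socket position measured from the two views agreed to about 0.5 mm.

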